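# Fit and lock the large round former in the strip-bending jig

### The arm

A 6-joint arm with a two-finger parallel gripper is mounted at the origin on a cart in front of the work surface, level with it; the furniture and walls round the work are solid. World frame = base frame: x ahead of the robot, y to its left, z up, the work surface at z = 0. Lengths are in mm, angles in rad, forces in N, time in s.
With the tool pointing down it reaches from about 400 to 925 mm from the base axis. Payload 12.5 kg.
Tool frame: the origin (TCP) lies at the very end of the fingers, on their centre line; the grasp point (between the pads) lies 19 mm behind it; z points along the fingers, x is the direction in which the jaws open and shut, and the axes are right-handed (so a half turn about z gives the same grasp; the last joint's range is limited). The gripper opens to 95 mm and grips with 3 to 60 N. Pads are 20 mm wide; open, the fingers measure 119 mm over their backs; the gripper's body (75 mm by 180 mm) begins 59 mm behind the grasp point.
Start: joints at [-1.262, 0.491, 1.559, -0, 1.092, -0.106], TCP at [251.904, -572.009, 192.361] pointing down, gripper open.
Joint ranges: [-3.1, 3.1], [-0.84, 2.19], [0.05, 2.79], [-1.13, 4.28], [0.06, 2.93], [-2.69, 2.69]. Speed limits (rad/s): [2.22, 2.22, 2.79, 3.14, 3.14, 3.14].

### API

Orientations are given as [roll, pitch, yaw] about the fixed x, y, z axes, in that order (R = Rz(yaw) Ry(pitch) Rx(roll)).
In Python, from cell import env gives the robot as it stands.
- The arm moves only by the tool arm_command, never from a script. Its argument "motion" is one flat list of numbers, 7 for each row, row after row: the opening, from -1 (shut) to 1 (fully open), then the shift along the tool's x, y, z in mm, then the turn, a rotation vector about the tool's x, y, z in degrees. In form: [fingers, dx, dy, dz, rx, ry, rz, fingers, dx, dy, dz, rx, ry, rz, ...]. A call has 1 to 20 rows; each row is the pose to reach, as a shift and turn from the pose commanded when the call began, along the tool's axes at that moment; what a row does not reach only later rows make up. A row lasts 1/10 s, in which the tool goes at most 50 mm and 8.59 degrees, less where a joint would pass 70% of its speed; a pose out of reach is approached as far as the arm can. A call with a gripper value outside its range is refused whole. The fingers move at their own pace and stop on an object; the grip force is fixed at half the most. Time passes only in rows, so rows that repeat a pose let the fingers close. It gives the time, the measured TCP pose, the force and the opening at its end, in the units of the state.
- env.state(): the state, without advancing time (a new reading comes with each control period).
- env.read_camera(name): name is "scene" or "top" or "wrist"; returns (picture, depth): 420x560x3 uint8, red, green, blue; 420x560 float32, mm along the optical axis (not along the pixel's ray), 0 where there is no reading.
- env.calibration(name): a dict with "fx", "fy", "cx", "cy" (pixels), "distortion" ([k1, k2, p1, p2, k3] as OpenCV has them; the pictures are not rectified), "cam_to_world" (4x4, takes a point from camera to world coordinates). Camera axes: x right, y down, z forward; pixel columns grow to the right and rows downward; lengths in mm; the calibration is good to about 2 mm. A picture is of the moment at which its call begins: read the wrist's pose just before it. calibration takes no time and is no camera call; for the wrist camera it gives the pose at the moment of the call.
- env.job_done(): hands the job in, once; it reports no verdict.
Trained networks look in the newest picture that a camera, given by its name, has taken for a name from the list of things; names that differ only in an ending like _2 or _b are one class to them, and where a whole thing is asked for, a point or a joint stands for the part that bears it (a point fixed in the world has none). Each returns a list of dicts, best first, with "confidence" (0 to 1); they miss things now and then, are a little off and sometimes report something else, mostly with a low value. They report only what shows in the picture. A call takes as long as a camera call. They do not tell look-alikes from the thing itself.
- env.recognise(camera, label): "location" ([column, row] in pixels, amid what is visible of it).
- env.silhouettes(camera, label): "region" (420x560 bool, what is visible of it) and "location" ([column, row] in pixels, amid what is visible of it).
- env.spot_point(camera, label): "location" ([column, row] in pixels: a listed point, or the origin of a listed thing).
The state is a dict: "t": time; "joints": joint angles; "qvel": joint speeds; "tau": joint torques, N m; "eef_pos": TCP position; "tcp_rot": TCP orientation; "ft_force": force on the tool from outside, world axes, zero at the start; "moment": the same for the moment, N m; "opening": opening from 0.0 (shut) to 1.0 (fully open).
Only numpy, scipy, OpenCV 4.12 (cv2) and the standard library are available. Lean on these libraries where they do the work, as an engineer would, in place of code of your own. Each camera call takes 0.05 s, during which the arm holds its last target.

### The job

Set up the strip-bending jig for a wide bend: stand the former with the wide half-round nose fully home in the jig's pocket, rounded nose to the jig's front where the pin holes are, swinging the keeper lever open first if it is in the way. Turn the eccentric knob clockwise until its lobe presses the former firmly against the fixed jaw, and swing the keeper fully shut over the former's shoulder. Leave the other formers and the other things on the bench where they stand.

Things in the scene. Friction and masses are not known exactly. Their poses are not given: they have to be found in the camera images.
- jig: Grey strip-bending jig fixed to the table: plate 150 x 172 x 12 mm (x -85..+65, y -82..+90) carrying a walled pocket. Origin: on the table under the pocket's centre. -x is the front: an arc of small pin holes and one bending pin (11 mm thick, top z 52, at x -60, y +28). Outer wall faces x -43 and +45, y -44 and +38; wall tops z 36.
- pocket (a point): Centre of the pocket's floor (z 12 mm), axes as the jig's. Inside: 62.5 mm along x by 61 mm along y, 24 mm deep. The right wall (inner face at y -30.5) is the fixed jaw; the left wall has a gap where the eccentric reaches in. A former that is home has its origin at this height and its axes along these; against the jaw its origin is at y -2.5.
- former_round: The former to fit: aluminium, 0.25 to 0.46 kg. Shank 60 (x) x 56 (y) x 24 mm tall, foot chamfered 3 mm. On it a nose z 24 to 60, 26 mm wide in y: flat sides x -17 to +2, half-round front of radius 13 reaching x -30. Behind it (x +2 to +30) the bare shoulder, z 24. Origin: centre of the underside; -x is the rounded front. Upright, left of the jig; the formers swap places.
- round_nose_front (a point): Foremost point of the wanted former's rounded nose: x -30, y 0, z 42 mm in the former's frame.
- former_small: Another aluminium former, same shank, but a narrow nose 14 mm wide with a front radius of 7 mm. Not wanted; leave it standing. Origin: centre of the underside.
- former_mitre: Another aluminium former, same shank, nose 26 mm wide but with a pointed 90 degree front edge. Not wanted; leave it standing. Origin: centre of the underside.
- cam: The eccentric: steel disc of radius 26 mm, z 14 to 33 mm, centre 6 mm off its upright axis (x -6, y +50.5 mm in the jig's frame), knob on top. Origin: on the axis at table height; its y points along knob and lobe. Call its clockwise turn from 'y along the jig's y' (lobe away from the pocket) t: turns 0 to 2.4 rad, stays where left (0.15 N m).
- cam_grip (a point): Grip point of the eccentric's knob, on the axis at z 60 mm: black bar 14 mm thick, z 47 to 71, from 9 mm behind the axis to a tapered end 28 mm ahead on the lobe's side (point y; x is across the bar). t starts at 0 to 0.8; there a former 0 to 1 mm right of the pocket's centre still goes in. The lobe bears on a former that touches the jaw at t of about 1.4; it then resists strongly and about 0.05 rad more is firm.
- keeper (a joint): Opening of the keeper lever, rad: 0 = shut, at its stop; 1.4 = wide open; opens clockwise from above; stays where left (friction 0.25 N m). Starts at 0.15 to 1.2; above 0.8 the pocket is clear. Steel lever, z 37.5 to 45.5 mm. Its 16 mm wide, 66 mm long tongue points to the jig's +y when shut, 1.5 mm over a seated former's shoulder; the handle arm points the opposite way.
- keeper_pivot (a point): Upright pivot axis of the keeper, at x +18, y -60 mm in the jig's frame, height z 45 mm.
- keeper_grip (a point): Grip point of the keeper's handle: black upright round knob, 19 mm thick, z 49 to 80 mm (point at z 65), 75 mm from the pivot; when shut at x +18, y -135 mm in the jig's frame. Turns with the lever; its y points to the pivot.
- white_bottle: Small plain white plastic bottle, diameter 48, 118 mm tall, standing behind the work; leave alone. Origin at its underside.
- tape_measure: Yellow tape measure 43 x 73 x 62 mm, near the table's front edge; leave alone. Origin at its underside.
- hold_weight: Cast-iron holding weight with loop, 35 x 55 x 71 mm, to the right of the jig; leave alone. Origin at its underside.
- pipe_short: Upright grey plastic pipe offcut, diameter 47, 91 mm tall, behind the jig; leave alone. Origin at its underside.
There are look-alikes about, which are no part of the job. Leave any brown, green or turquoise look-alike of the former_round alone.

How it is judged:
By the outcome, as a careful person would: the job done as asked, in the order asked, and still so for the second after the job is handed in, with the robot touching nothing.
It also fails if it takes over 70 s, if anything falls off the work surface, if the arm or the gripper's body presses on something with over 40 N, if the wrist force passes 120 N, or if a joint passes its speed limit or range.

## Working session

There is one attempt and no reset: what is moved stays moved. The work goes in short steps, Python scripts to look and compute and a tool call to move; the robot and the scene stay as the last step left them, time stands still between calls to the robot, and variables do not carry over. Pictures are saved under pics/ and viewed, and the job is handed in when it is done.

Besides the shell and the picture viewer there is one more tool, called after "Emit:" as name(argument=value, ...) on one line, values as JSON. arm_command: Moves the arm, as the interface text tells. Its arguments: {"type":"object","properties":{"motion":{"type":"array","items":{"type":"number"}}},"required":["motion"]}

```bash
ls; mkdir -p pics; python3 - <<'E'
from cell import env
import cv2,numpy as np
s=env.state();print(s)
for n in("scene","top"):
    im,d=env.read_camera(n);cv2.imwrite(f"pics/{n}0.png",im[...,::-1]);np.savez(f"{n}0.npz",im=im,d=d)
    c=env.calibration(n);print(n,c)
    for l in("former_round","former_small","former_mitre","cam","keeper","jig","white_bottle","tape_measure","hold_weight","pipe_short"):
        print(l,[(np.round(r["location"]).tolist(),round(r["confidence"],2)) for r in env.recognise(n,l)])
    for l in("pocket","round_nose_front","cam_grip","keeper_pivot","keeper_grip","former_round","jig"):
        print("pt",l,[(np.round(r["location"],1).tolist(),round(r["confidence"],2)) for r in env.spot_point(n,l)])
print(env.state()['t'])
E
```

```text
pics
{'t': 0.0, 'joints': array([-1.26162779e+00,  4.91592320e-01,  1.55948816e+00,  8.70851942e-06,
        1.09165423e+00, -1.05583795e-01]), 'qvel': array([-0.00058021, -0.00106485, -0.00028365, -0.00107432,  0.00044915,
        0.00134921]), 'tau': array([ 3.62259918e-03, -6.12631202e+01, -2.58180732e+01,  6.92927046e-02,
        4.83203516e-02, -8.61619469e-05]), 'eef_pos': array([ 251.79992997, -571.73208549,  191.72807039]), 'tcp_rot': array([-3.14146462e+00,  1.13487698e-03, -1.15604794e+00]), 'ft_force': array([-0.12597543, -0.32596981, -0.16112502]), 'moment': array([ 0.02048416, -0.00678826,  0.00636903]), 'opening': 1.0028219628386088}
scene {'fx': 440.8779017897514, 'fy': 440.8779017897514, 'cx': 283.9541781381315, 'cy': 205.91916377324446, 'distortion': array([-0.0828902,  0.       ,  0.       ,  0.       ,  0.       ]), 'cam_to_world': array([[-8.89304214e-01, -2.33090015e-01,  3.93455282e-01,
         6.61703386e+01],
       [-4.57201988e-01,  4.33938899e-01, -7.76313966e-01,
         9.22049760e+02],
       [ 1.02154820e-02, -8.70267819e-01, -4.92472910e-01,
        
[... 1854 characters left out ...]
)]
keeper [([306.0, 212.0], 0.49)]
jig [([286.0, 222.0], 0.84)]
white_bottle [([226.0, 148.0], 0.57)]
tape_measure [([226.0, 277.0], 0.68)]
hold_weight [([389.0, 224.0], 0.8), ([308.0, 213.0], 0.56)]
pipe_short [([300.0, 155.0], 0.5)]
pt pocket [([298.9, 157.3], 0.48), ([306.0, 211.0], 0.36)]
pt round_nose_front [([274.3, 270.2], 0.91), ([257.2, 166.8], 0.72), ([319.2, 292.5], 0.72), ([166.5, 233.2], 0.6)]
pt cam_grip [([266.5, 217.0], 0.54)]
pt keeper_pivot [([305.5, 214.0], 0.76), ([386.3, 225.6], 0.31)]
pt keeper_grip [([314.1, 241.2], 0.69)]
pt former_round [([172.0, 226.6], 0.73), ([261.3, 166.8], 0.72), ([268.7, 279.2], 0.69), ([316.5, 284.7], 0.67)]
pt jig [([287.4, 220.7], 0.94)]
1.8
```

View images.

```bash
python3 - <<'E'
import cv2,numpy as np
a=cv2.imread("pics/scene0.png");b=cv2.imread("pics/top0.png")
cv2.imwrite("pics/scene0c.png",cv2.resize(a[150:330,150:400],(800,576),interpolation=cv2.INTER_CUBIC))
cv2.imwrite("pics/top0c.png",cv2.resize(b[130:310,150:400],(800,576),interpolation=cv2.INTER_CUBIC))
E
```

```text
(no output)
```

View pics/scene0c.png

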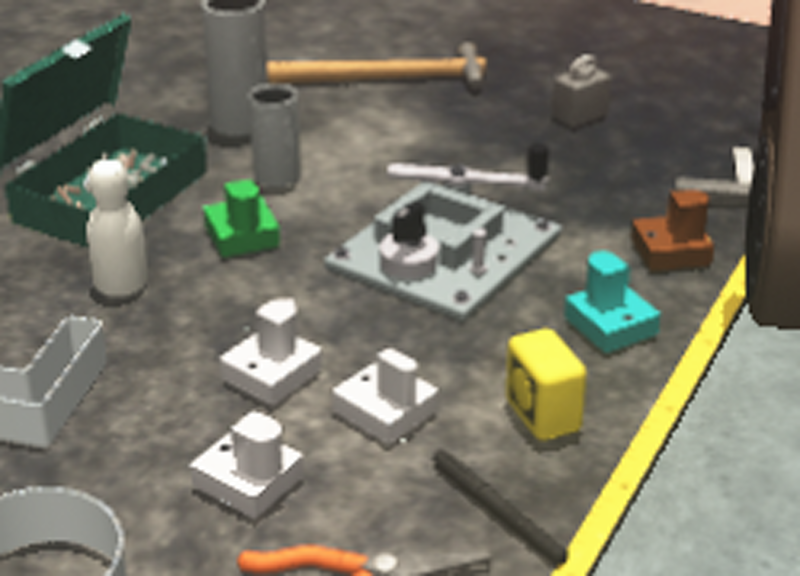

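View pics/top0c.png

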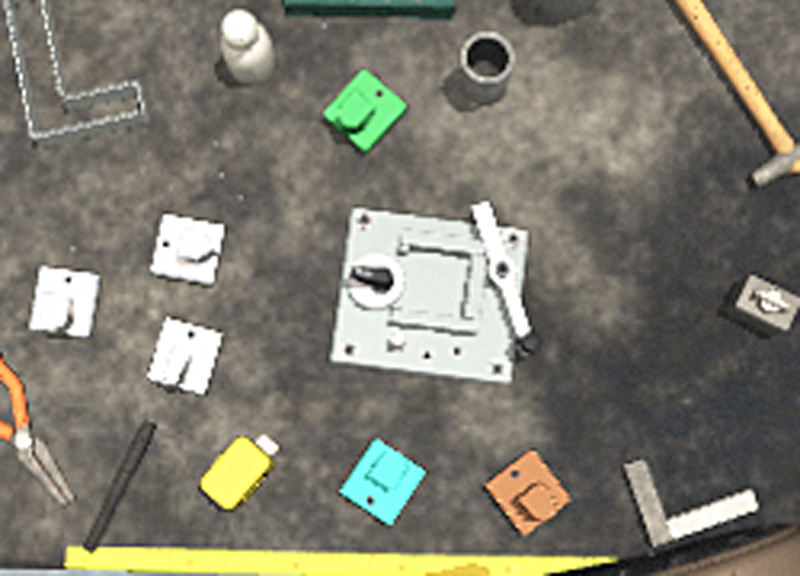

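```bash
cat > h.py <<'E'
import numpy as np,cv2
def cloud(im,d,c):
    h,w=d.shape
    u,v=np.meshgrid(np.arange(w),np.arange(h))
    K=np.array([[c["fx"],0,c["cx"]],[0,c["fy"],c["cy"]],[0,0,1.]])
    p=cv2.undistortPoints(np.stack([u,v],-1).reshape(-1,1,2).astype(np.float64),K,np.array(c["distortion"])).reshape(h,w,2)
    P=np.concatenate([p*d[...,None],d[...,None]],-1)
    T=np.array(c["cam_to_world"])
    W=P@T[:3,:3].T+T[:3,3]
    W[d<=0]=np.nan
    return W
def ray(px,c,z):
    K=np.array([[c["fx"],0,c["cx"]],[0,c["fy"],c["cy"]],[0,0,1.]])
    p=cv2.undistortPoints(np.array(px,float).reshape(-1,1,2),K,np.array(c["distortion"])).reshape(-1,2)
    T=np.array(c["cam_to_world"]);D=np.c_[p,np.ones(len(p))]@T[:3,:3].T
    return T[:3,3]+D*((z-T[2,3])/D[:,2])[:,None]
def proj(W,c):
    T=np.linalg.inv(np.array(c["cam_to_world"]))
    K=np.array([[c["fx"],0,c["cx"]],[0,c["fy"],c["cy"]],[0,0,1.]])
    q,_=cv2.projectPoints(np.array(W,float).reshape(-1,1,3),cv2.Rodrigues(T[:3,:3])[0],T[:3,3],K,np.array(c["distortion"]))
    return q.reshape(-1,2)
E
python3 - <<'E'
from h import *
from cell import env
for n,names in(("top",None),("scene",None)):
    z=np.load(n+"0.npz");c=env.calibration(n);W=cloud(z["im"],z["d"],c)
    if n=="top":
        for nm,(x,y) in dict(round=(170,225),mitre=(208,209),small=(210,240),jig=(287,221),cam=(266,216),keeper=(306,214),kgrip=(314,238),weight=(389,224),tape=(226,277),pipe=(300,150),bottle=(226,148)).items(): print(nm,np.round(W[y-1:y+2,x-1:x+2].mean((0,1))))
        print("noise",W[320,:60:10,2], W[200,350:380:5,2])
        print('jig corners z12',np.round(ray([[150+352/3.2,130+208/3.2],[150+528/3.2,130+231/3.2],[150+513/3.2,130+382/3.2],[150+331/3.2,130+361/3.2]],c,12)[:,:2],1))
        print('round nose',np.round(ray([[150+63/3.2,130+315/3.2]],c,60)), 'hole',ray([[150+68/3.2,130+280/3.2]],c,24))
        print('kgrip',ray([[314.1,241.2]],c,65),'pivot',ray([[305.5,214]],c,45),'camgrip',ray([[266.5,217]],c,60))
E
```

```text
round [526. 280.  57.]
mitre [577. 168.  56.]
small [488. 163.  26.]
jig [552. -68.  13.]
cam [nan nan nan]
keeper [ 569. -124.   50.]
kgrip [ 495. -147.   73.]
weight [ 543. -371.   61.]
tape [377. 106.  62.]
pipe [ 781. -105.    0.]
bottle [761. 120.  74.]
noise [-871.66468647 -850.22693082 -848.83345704 -836.58481352 -852.53266566
 -839.79030156] [-5.06908408 -1.079163    0.01011875  4.05092237 -0.87995834  2.13762748]
jig corners z12 [[ 631.4   16.5]
 [ 612.5 -153.3]
 [ 466.9 -140.6]
 [ 483.3   32.3]]
round nose [[516. 279.  60.]] hole [[553.79175238 284.83475077  24.        ]]
kgrip [[ 486.70049532 -148.24180692   65.        ]] pivot [[ 569.97071377 -122.91524996   45.        ]] camgrip [[556.22171798  -6.82946468  60.        ]]
```

```bash
cat >> h.py <<'E'
from scipy.spatial.transform import Rotation as R
def tool(s):
    T=np.eye(4);T[:3,:3]=R.from_euler('xyz',s['tcp_rot']).as_matrix();T[:3,3]=s['eef_pos'];return T
def mv(s,x,y,z,yaw,cmd=None):
    """shift (tool axes) and rotvec deg to reach a tool-down pose"""
    T=cmd if cmd is not None else tool(s)
    G=R.from_euler('xyz',[np.pi,0,yaw]).as_matrix()
    d=T[:3,:3].T@(np.array([x,y,z])-T[:3,3])
    r=R.from_matrix(T[:3,:3].T@G).as_rotvec(degrees=True)
    return np.round(d,1),np.round(r,2)
E
python3 - <<'E'
from h import *
from cell import env
s=env.state();c=env.calibration("wrist");T=tool(s)
print(np.round(np.linalg.inv(T)@c["cam_to_world"],3));print(c["fx"],c["distortion"])
print(mv(s,440,250,300,-1.57)); print(mv(s,350,-350,300,-1.3))
E
```

```text
[[ 1.00000e+00  0.00000e+00  0.00000e+00  1.68000e-01]
 [-0.00000e+00  9.61000e-01  2.76000e-01 -7.80190e+01]
 [-0.00000e+00 -2.76000e-01  9.61000e-01 -1.92915e+02]
 [ 0.00000e+00  0.00000e+00  0.00000e+00  1.00000e+00]]
307.1068379170649 [-0.0499735  0.         0.         0.         0.       ]
(array([-676.5, -503.4, -107.7]), array([-0.  , -0.  , 23.72]))
(array([-163.6, -179.2, -107.6]), array([-0.  , -0.01,  8.25]))
```

```bash
python3 - <<'E'
from h import *
from cell import env
s=env.state();print(mv(s,505,240,170,-1.57))
E
```

```text
(array([-641.2, -558.9,   22.3]), array([-0.  , -0.  , 23.72]))
```

Emit:
arm_command(motion=[1,-641,-559,22,0,0,23.7,1,-641,-559,22,0,0,23.7,1,-641,-559,22,0,0,23.7,1,-641,-559,22,0,0,23.7,1,-641,-559,22,0,0,23.7,1,-641,-559,22,0,0,23.7,1,-641,-559,22,0,0,23.7,1,-641,-559,22,0,0,23.7,1,-641,-559,22,0,0,23.7,1,-641,-559,22,0,0,23.7,1,-641,-559,22,0,0,23.7,1,-641,-559,22,0,0,23.7,1,-641,-559,22,0,0,23.7,1,-641,-559,22,0,0,23.7,1,-641,-559,22,0,0,23.7,1,-641,-559,22,0,0,23.7,1,-641,-559,22,0,0,23.7,1,-641,-559,22,0,0,23.7,1,-641,-559,22,0,0,23.7,1,-641,-559,22,0,0,23.7])

```text
t: 3.8
eef_pos: [504.8, 239.1, 170.3]
tcp_rot: [3.141, -0.0, -1.57]
ft_force: [0.5, 0.1, -0.4]
opening: 1.001
```

```bash
cat > w.py <<'E'
from h import *
from cell import env
import sys
def shot(tag):
    c=env.calibration("wrist");im,d=env.read_camera("wrist")
    cv2.imwrite(f"pics/{tag}.png",im[...,::-1]);np.savez(tag+".npz",im=im,d=d,T=c["cam_to_world"])
    return im,d,c
E
python3 - <<'E'
from w import *
im,d,c=shot("w1")
for l in("former_round","round_nose_front"):
    for r in env.spot_point("wrist",l): print(l,np.round(r["location"],1),round(r["confidence"],2),np.round(ray([r["location"]],c,0 if l[0]=='f' else 42)[0]))
E
```

```text
former_round [237.3 169.3] 0.98 [531. 287.   0.]
former_round [556.9 293.4] 0.45 [ 359. -154.    0.]
round_nose_front [231.1 202.3] 0.71 [501. 289.  42.]
```

View pics/w1.png

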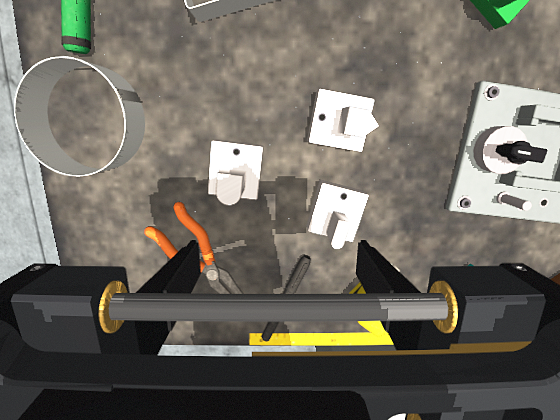

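```bash
cat > fit.py <<'E'
from h import *
from scipy.optimize import minimize
a=np.linspace(np.pi/2,3*np.pi/2,13)
nose=np.array([[2,-13],[2,13]]+[[-17+13*np.cos(t),13*np.sin(t)] for t in a])
sh=np.array([[-30,-28],[30,-28],[30,28],[-30,28]],float)
sb=np.array([[-27,-25],[27,-25],[27,25],[-27,25]],float)
def body(p2,z0,z1,pb=None):
    pb=p2 if pb is None else pb
    return np.r_[np.c_[pb,np.full(len(pb),z0)],np.c_[p2,np.full(len(p2),z1)]]
parts=[np.r_[body(sh,3,24),np.c_[sb,np.zeros(4)]],body(nose,24,60)]
S=8
def render(p,c,box,z=0):
    x,y,w=p;Rm=np.array([[np.cos(w),-np.sin(w)],[np.sin(w),np.cos(w)]])
    x0,y0,x1,y1=box;m=np.zeros(((y1-y0)*4,(x1-x0)*4),np.uint8)
    for q in parts:
        W=np.c_[q[:,:2]@Rm.T+[x,y],q[:,2]+z]
        u=(proj(W,c)-[x0-.5,y0-.5])*4
        cv2.fillConvexPoly(m,cv2.convexHull(np.round(u*16).astype(np.int32)),255,shift=4)
    return cv2.resize(m,(x1-x0,y1-y0),interpolation=cv2.INTER_AREA)/255.
def fitmask(mask,c,p0,box):
    t=mask[box[1]:box[3],box[0]:box[2]].astype(float)
    f=lambda p:np.abs(render(p,c,box)-t).sum()
    best=None
    for dw in(-.1,0,.1):
        r=minimize(f,[p0[0],p0[1],p0[2]+dw],method='Nelder-Mead',options=dict(initial_simplex=np.array([[0,0,0],[6,0,0],[0,6,0],[0,0,.1]])+[p0[0],p0[1],p0[2]+dw],xatol=.02,fatol=.05,maxiter=300))
        if best is None or r.fun<best.fun:best=r
    return best.x,best.fun,t.sum()
E
python3 - <<'E'
from fit import *
from cell import env
z=np.load("w1.npz");im=z["im"];c=env.calibration("wrist");c["cam_to_world"]=z["T"]
W=cloud(im,z["d"],c);print(np.round(W[150,215:262:6],1))
box=(190,120,285,225)
hsv=cv2.cvtColor(im,cv2.COLOR_RGB2HSV)
m=(im.min(2)>115)
mm=m[box[1]:box[3],box[0]:box[2]]
n,lab,st,_=cv2.connectedComponentsWithStats(m.astype(np.uint8));L=lab[160,225];print(L,st[L])
m=(lab==L);mf=cv2.morphologyEx(m.astype(np.uint8),cv2.MORPH_CLOSE,np.ones((7,7)))>0
p,f,a=fitmask(mf,c,(527,285,0.1),box);print(p,f,a)
r=render(p,c,box);v=im[box[1]:box[3],box[0]:box[2]].copy();v2=v.copy();v2[...,0]=np.maximum(v2[...,0],(cv2.Laplacian((r>.5).astype(np.uint8),cv2.CV_8U)*255));mk=np.repeat((mf[box[1]:box[3],box[0]:box[2]]*255).astype(np.uint8)[...,None],3,2)
cv2.imwrite("pics/f1.png",cv2.resize(np.hstack([v2,mk])[...,::-1],None,fx=4,fy=4,interpolation=0))
E
```

```text
[[555.3 307.7  23.5]
 [555.4 300.9  24.5]
 [555.4 294.3  24.8]
 [555.3 287.9  23.9]
 [555.4 281.2  25.3]
 [555.4 274.6  25.6]
 [555.3 268.2  24.2]
 [555.4 261.6  25.7]]
178 [ 208  140   55   66 2854]
[ 5.32228212e+02  2.87882391e+02 -1.23778734e-01] 99.47450980392156 2923.0
```

View pics/f1.png

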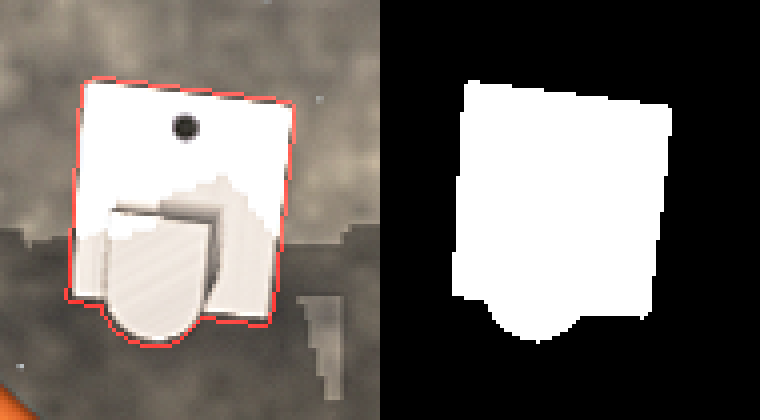

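```bash
python3 - <<'E'
from w import *
s=env.state();print(s['eef_pos'],s['tcp_rot']);print(mv(s,524.6,288.8,100,-1.695));print(mv(s,524.6,288.8,28,-1.695))
E
```

```text
[505.17235613 238.7637541  170.59957627] [-3.14133926e+00 -6.30167007e-05 -1.57123702e+00]
(array([-50. , -19.4,  70.6]), array([-0.01, -0.  ,  7.09]))
(array([-50.1, -19.4, 142.6]), array([-0.01, -0.  ,  7.09]))
```

Emit:
arm_command(motion=[1,-50,-19.4,50,0,0,7.1,1,-50,-19.4,50,0,0,7.1,1,-50,-19.4,50,0,0,7.1,1,-50,-19.4,80,0,0,7.1,1,-50,-19.4,110,0,0,7.1,1,-50,-19.4,130,0,0,7.1,1,-50,-19.4,142,0,0,7.1,1,-50,-19.4,142,0,0,7.1,1,-50,-19.4,142,0,0,7.1])

```text
t: 4.85
eef_pos: [525.1, 289.7, 29.4]
tcp_rot: [-3.141, 0.0, -1.694]
ft_force: [-1.0, 0.9, -0.7]
opening: 1.003
```

```bash
python3 - <<'E'
from w import *
s=env.state();print(s['eef_pos'],s['tcp_rot'],s['ft_force'])
im,d,c=shot("w2")
E
```

```text
[525.06574783 289.65017758  29.41004042] [-3.14052579e+00  4.87318750e-04 -1.69395042e+00] [-0.96914075  0.87649556 -0.67032738]
```

View pics/w2.png

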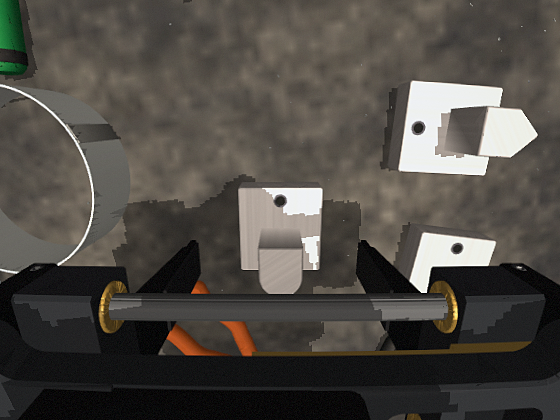

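Emit:
arm_command(motion=[-1,0,0,1,0,0,0,-1,0,0,1,0,0,0,-1,0,0,1,0,0,0,-1,0,0,1,0,0,0,-1,0,0,1,0,0,0,-1,0,0,1,0,0,0,-1,0,0,1,0,0,0,-1,0,0,1,0,0,0])

```text
t: 5.7
eef_pos: [524.5, 289.9, 27.2]
tcp_rot: [3.142, -0.0, -1.694]
ft_force: [1.3, 0.5, -0.3]
opening: 0.383
```

```bash
python3 - <<'E'
from w import *
s=env.state();print(s['eef_pos'],s['tcp_rot'],s['ft_force'],s['opening']*95)
im,d,c=shot("w3")
E
```

```text
[524.5027939  289.91427009  27.23888765] [ 3.14156123e+00 -1.15851296e-04 -1.69358657e+00] [ 1.27153306  0.46381601 -0.32332038] 36.397473686417705
```

View pics/w3.png

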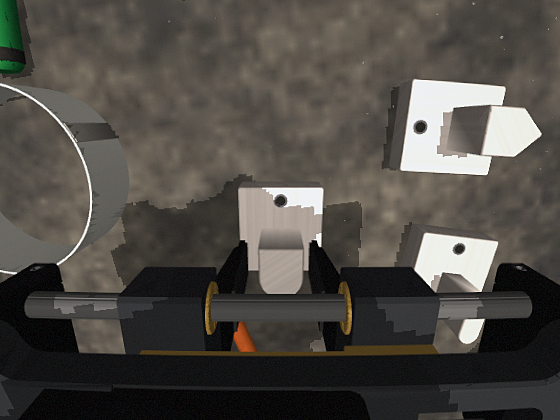

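Still closing; continue, then lift.

Emit:
arm_command(motion=[-1,0,0,0,0,0,0,-1,0,0,0,0,0,0,-1,0,0,0,0,0,0,-1,0,0,0,0,0,0,-1,0,0,0,0,0,0,-1,0,0,0,0,0,0,-1,0,0,-15,0,0,0,-1,0,0,-40,0,0,0,-1,0,0,-80,0,0,0,-1,0,0,-120,0,0,0,-1,0,0,-120,0,0,0])

```text
t: 6.85
eef_pos: [526.5, 291.0, 152.1]
tcp_rot: [-3.135, 0.004, -1.693]
ft_force: [0.5, 0.5, -4.1]
opening: 0.273
```

```bash
python3 - <<'E'
from w import *
s=env.state();print(s['eef_pos'],s['tcp_rot'],s['ft_force'],s['opening']*95)
# jig pose guess, pocket
yaw=-.108
C=np.array([[631.4,16.5],[612.5,-153.3],[466.9,-140.6],[483.3,32.3]])
Rm=np.array([[np.cos(yaw),-np.sin(yaw)],[np.sin(yaw),np.cos(yaw)]])
L=np.array([[65,90],[65,-82],[-85,-82],[-85,90]])
print([c-Rm@l for c,l in zip(C,L)])
o=np.mean([c-Rm@l for c,l in zip(C,L)],0);print(o)
g=o+Rm@[-90,0];print(g,mv(s,g[0],g[1],170,-np.pi/2+yaw))
E
```

```text
[526.49652417 291.01188271 152.14929293] [-3.13450829  0.00417296 -1.693376  ] [ 0.51974421  0.45991569 -4.10624791] 25.890690711055207
[array([557.07759634, -65.96926891]), array([556.71750565, -64.77139827]), array([560.24355563, -68.23992383]), array([558.10364632, -66.33779447])]
[558.03557598 -66.32959637]
[468.559946   -56.62848103] (array([352. ,  14.9, -19.4]), array([-0.41,  0.24, -0.84]))
```

Emit:
arm_command(motion=[-1,352,15,0,0,0,-0.8,-1,352,15,0,0,0,-0.8,-1,352,15,0,0,0,-0.8,-1,352,15,0,0,0,-0.8,-1,352,15,0,0,0,-0.8,-1,352,15,0,0,0,-0.8,-1,352,15,0,0,0,-0.8,-1,352,15,0,0,0,-0.8,-1,352,15,27,0,0,-0.8,-1,352,15,27,0,0,-0.8,-1,352,15,27,0,0,-0.8,-1,352,15,27,0,0,-0.8])

```text
t: 8.05
eef_pos: [466.9, -57.1, 120.8]
tcp_rot: [-3.141, -0.0, -1.679]
ft_force: [0.8, 0.8, -3.5]
opening: 0.27
```

```bash
python3 - <<'E'
from w import *
s=env.state();print(s['t'],s['eef_pos'],s['tcp_rot'],s['ft_force'],s['opening']*95)
im,d,c=shot("w4")
for l,z in(("pocket",12),("cam_grip",60),("keeper_grip",65),("keeper_pivot",45),("jig",0)):
    for r in env.spot_point("wrist",l): print(l,np.round(r["location"],1),round(r["confidence"],2),np.round(ray([r["location"]],c,z)[0],1))
E
```

```text
8.05 [466.86412835 -57.0911919  120.78363528] [-3.14119520e+00 -8.45313570e-05 -1.67866413e+00] [ 0.82373349  0.82495444 -3.45555546] 25.628007836571456
pocket [272.3 110.1] 0.65 [557.5 -61.7  12. ]
cam_grip [211.5 115.3] 0.57 [556.9 -13.9  60. ]
keeper_grip [389.7 173.4] 0.71 [ 496.1 -152.5   65. ]
keeper_pivot [351.7  88.5] 0.96 [ 566.3 -129.2   45. ]
jig [275.1 107.4] 0.75 [560.3 -64.6   0. ]
jig [388.1 173.4] 0.29 [ 483.6 -173.6    0. ]
```

View pics/w4.png

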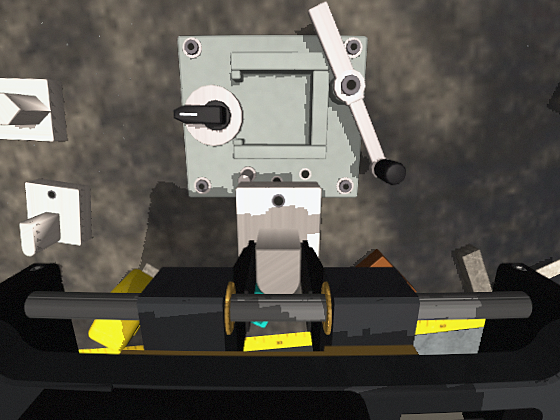

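```bash
python3 - <<'E'
import cv2
a=cv2.imread("pics/w4.png")
cv2.imwrite("pics/w4c.png",cv2.resize(a[25:225,170:370],(800,600)[:1]*2 if 0 else (600,600),interpolation=cv2.INTER_CUBIC))
E
```

```text
(no output)
```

View pics/w4c.png

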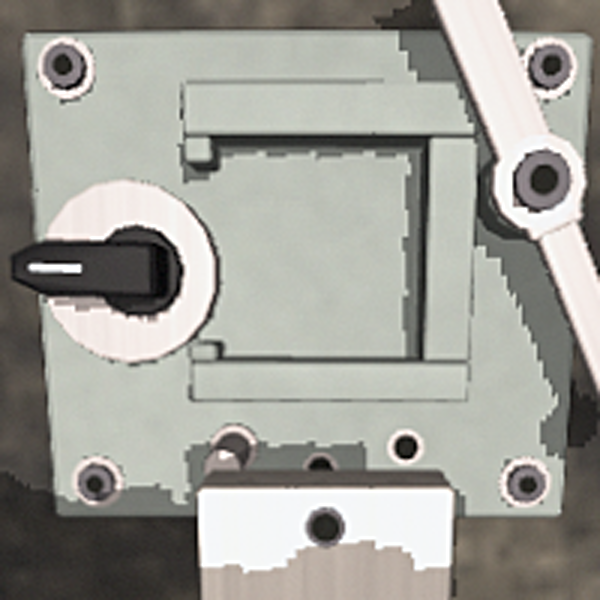

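```bash
cat > jigfit.py <<'E'
from h import *
from scipy.optimize import least_squares
from scipy.ndimage import map_coordinates,gaussian_filter
# edges: p0,p1,z, outward normal(towards dark side)
E=[((31.25,-28),(31.25,20),36,(-1,0)),((-31.25,-28),(-31.25,20),36,(1,0)),((-28,-30.5),(28,-30.5),36,(0,1)),
   ((65,-10),(65,80),12,(1,0)),((-60,90),(60,90),12,(0,1)),((45,-20),(45,33),36,(1,0)),((-43,-40),(-43,33),36,(-1,0)),((-38,-44),(25,-44),36,(0,-1))]
def world(p,q,z):
    x,y,w=p;q=np.atleast_2d(q);Rm=np.array([[np.cos(w),-np.sin(w)],[np.sin(w),np.cos(w)]])
    return np.c_[q@Rm.T+[x,y],np.full(len(q),z)]
def fitjig(im,c,p,rounds=((5,5),(3,6),(2,6)),verbose=True):
    g=gaussian_filter(cv2.cvtColor(im,cv2.COLOR_RGB2GRAY).astype(float),.7)
    for half,_ in rounds:
        obs=[]
        for k,(a,b,z,n) in enumerate(E):
            t=np.linspace(0,1,25)[:,None];q=np.array(a)*(1-t)+np.array(b)*t
            u0=proj(world(p,q,z),c);u1=proj(world(p,q+np.array(n),z),c);d=u1-u0;d/=np.linalg.norm(d,axis=1)[:,None]
            s=np.arange(-half,half+.01,.25)
            P=u0[:,None]+s[None,:,None]*d[:,None]
            G=map_coordinates(g,[P[...,1],P[...,0]],order=1)
            D=-np.gradient(G,axis=1)
            j=D.argmax(1);ok=D.max(1)>2.0
            for i in np.where(ok)[0]: obs.append((k,q[i],z,d[i],u0[i]+s[j[i]]*d[i]))
        def res(pp):
            out=[]
            for k,q,z,dd,u in obs: out.append(0)
            W=np.vstack([world(pp,q,z) for k,q,z,dd,u in obs]);U=proj(W,c)
            return np.array([ (U[i]-o[4])@o[3] for i,o in enumerate(obs)])
        r=least_squares(res,p,loss='soft_l1',f_scale=.4,x_scale=[1,1,.01]);p=r.x
    rr=res(p);kk=np.array([o[0] for o in obs])
    if verbose:
        for k in range(len(E)):
            if (kk==k).any(): print(k,(kk==k).sum(),round(np.median(rr[kk==k]),2),round(rr[kk==k].std(),2))
    return p
E
python3 - <<'E'
from jigfit import *
from cell import env
z=np.load("w4.npz");c=env.calibration("wrist");c["cam_to_world"]=z["T"]
p=fitjig(z["im"],c,np.array([558,-65,-.108]));print(p)
im=z["im"].copy();im=cv2.resize(im[25:225,170:370],(600,600))
for a,b,zz,n in E:
    u=(proj(world(p,[a,b],zz),c)-[170,25]+.5)*3
    cv2.line(im,tuple(np.int32(u[0])),tuple(np.int32(u[1])),(255,0,0),1)
cv2.imwrite("pics/j4.png",im[...,::-1])
E
```

```text
0 25 0.29 0.16
1 25 0.22 0.15
2 25 -0.02 0.42
3 25 0.24 0.24
4 22 0.73 0.44
5 24 0.22 0.17
6 25 1.04 0.22
7 24 0.88 0.77
[ 5.57371366e+02 -6.58655740e+01 -1.01533702e-01]
```

View pics/j4.png

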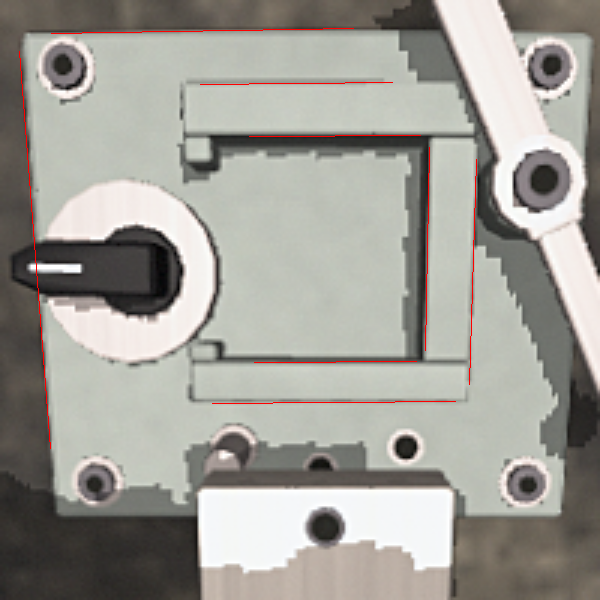

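```bash
python3 - <<'E'
from jigfit import *
from cell import env
z=np.load("w4.npz");c=env.calibration("wrist");c["cam_to_world"]=z["T"]
g=gaussian_filter(cv2.cvtColor(z["im"],cv2.COLOR_RGB2GRAY).astype(float),.5)
# back edge rows at columns 245..312
G=np.gradient(g,axis=0); 
pts=[]
for col in range(245,313,6):
    j=G[182:194,col].argmax()+182;y=G[j-1:j+2,col];o=.5*(y[0]-y[2])/(y[0]-2*y[1]+y[2]);pts.append((col,j+o))
print(np.round(pts,1)[::3])
Gx=np.gradient(g,axis=1);L=[];Rr=[]
for row in range(192,232,4):
    j=Gx[row,228:245].argmax()+228;L.append((j,row)); j=(-Gx[row,312:330]).argmax()+312;Rr.append((j,row))
print(L,Rr)
s=env.state();T=tool(s);zt=120.78-27.2+24
f=lambda q:(ray(q,c,zt)-T[:3,3])@T[:3,:3]
b=f(pts);l=f(L);r=f(Rr)
print(np.round(b[::3],1));print(np.round(l[::3],1),np.round(r[::3],1))
E
```

```text
[[245.  187.1]
 [263.  187.1]
 [281.  187. ]
 [299.  187.1]]
[(np.int64(236), 192), (np.int64(236), 196), (np.int64(236), 200), (np.int64(236), 204), (np.int64(236), 208), (np.int64(236), 212), (np.int64(237), 216), (np.int64(237), 220), (np.int64(237), 224), (np.int64(237), 228)] [(np.int64(321), 192), (np.int64(321), 196), (np.int64(320), 200), (np.int64(320), 204), (np.int64(320), 208), (np.int64(320), 212), (np.int64(319), 216), (np.int64(320), 220), (np.int64(319), 224), (np.int64(319), 228)]
[[-21.7 -38.5   3.1]
 [-10.  -38.5   3.1]
 [  1.7 -38.6   3.1]
 [ 13.4 -38.6   3.1]]
[[-27.6 -35.3   3.1]
 [-27.9 -27.2   3.1]
 [-27.6 -18.9   3.1]
 [-27.9 -10.4   3.1]] [[ 27.9 -35.3   3.1]
 [ 27.5 -27.2   3.1]
 [ 27.2 -18.9   3.1]
 [ 27.5 -10.5   3.1]]
```

```bash
cat >> jigfit.py <<'E'
J=np.array([557.37,-65.87,-.1015])
E
python3 - <<'E'
from jigfit import *
from cell import env
s=env.state();t=world(J,[[-8.4,-1.0]],75)[0];print(t,s['eef_pos']);print(mv(s,*t,-np.pi/2+J[2]))
E
```

```text
[548.91190651 -66.01371649  75.        ] [466.67454524 -57.43258804 120.67124745]
(array([ -0.4, -82.7,  45.7]), array([-0.04, -0.01, -0.4 ]))
```

Emit:
arm_command(motion=[-1,-0.4,-40,0,0,0,-0.4,-1,-0.4,-83,0,0,0,-0.4,-1,-0.4,-83,0,0,0,-0.4,-1,-0.4,-83,25,0,0,-0.4,-1,-0.4,-83,45,0,0,-0.4,-1,-0.4,-83,45,0,0,-0.4,-1,-0.4,-83,45,0,0,-0.4,-1,-0.4,-83,45,0,0,-0.4])

```text
t: 9.15
eef_pos: [549.5, -66.3, 76.4]
tcp_rot: [-3.14, -0.0, -1.673]
ft_force: [-0.5, -0.1, -3.5]
opening: 0.273
```

```bash
python3 - <<'E'
from jigfit import *
from w import *
s=env.state();t=world(J,[[-8.4,-1.0]],75)[0];print(s['t'],s['eef_pos'],s['ft_force']);print(mv(s,*t,-np.pi/2+J[2]))
im,d,c=shot("w5")
E
```

```text
9.15 [549.53210172 -66.32774251  76.41652013] [-0.48312866 -0.08178681 -3.4836844 ]
(array([-0.2,  0.7,  1.4]), array([-0.09, -0.02, -0.02]))
```

View pics/w5.png

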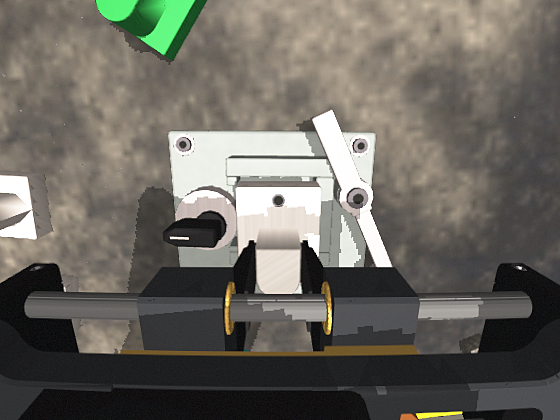

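Emit:
arm_command(motion=[-1,0,0,5,0,0,0,-1,0,0,10,0,0,0,-1,0,0,10,0,0,0,-1,0,0,10,0,0,0,-1,0,0,10,0,0,0])

```text
t: 9.7
eef_pos: [549.1, -66.2, 65.4]
tcp_rot: [-3.141, -0.0, -1.673]
ft_force: [-0.6, -0.5, -3.6]
opening: 0.27
```

```bash
python3 - <<'E'
from jigfit import *
from w import *
for i in range(2):
    s=env.state();t=world(J,[[-8.4,-1.0]],65)[0];print(s['t'],s['eef_pos'],s['ft_force'],s['tcp_rot']);print(mv(s,*t,-np.pi/2+J[2]))
    if i==0: im,d,c=shot("w6")
p=fitjig(im,c,J.copy());print(p)
E
```

```text
9.7 [549.14990012 -66.21431799  65.37468812] [-0.59353527 -0.48008489 -3.61609631] [-3.14148609e+00 -7.54438402e-05 -1.67263572e+00]
(array([-0.2,  0.3,  0.4]), array([-0.01, -0.  , -0.02]))
9.75 [549.12180258 -66.21803334  65.39418681] [-1.202819   -0.53896146 -3.061701  ] [-3.14149747e+00 -8.96929624e-05 -1.67262826e+00]
(array([-0.2,  0.2,  0.4]), array([-0.01, -0.01, -0.02]))
0 25 0.53 0.74
2 5 0.35 1.44
3 25 0.53 0.26
4 19 0.82 0.74
5 25 -0.03 0.48
7 17 0.9 0.55
[ 5.57685577e+02 -6.58790655e+01 -1.05472950e-01]
```

Emit:
arm_command(motion=[-1,0,0,2,0,0,0,-1,0,0,4,0,0,0,-1,0,0,6,0,0,0,-1,0,0,8,0,0,0,-1,0,0,10,0,0,0,-1,0,0,10,0,0,0])

```text
t: 10.35
eef_pos: [548.9, -66.2, 55.0]
tcp_rot: [3.141, -0.0, -1.673]
ft_force: [0.2, 0.1, -3.1]
opening: 0.271
```

Emit:
arm_command(motion=[-1,0,0,3,0,0,0,-1,0,0,6,0,0,0,-1,0,0,9,0,0,0,-1,0,0,12,0,0,0,-1,0,0,14,0,0,0,-1,0,0,15,0,0,0,-1,0,0,16,0,0,0,-1,0,0,16,0,0,0])

```text
t: 11.15
eef_pos: [549.1, -66.2, 39.3]
tcp_rot: [-3.142, -0.0, -1.673]
ft_force: [-0.5, -0.0, -3.9]
opening: 0.27
```

Emit:
arm_command(motion=[-1,0,0,0.4,0,0,0,-1,0,0,0.8,0,0,0,-1,0,0,1.2,0,0,0,-1,0,0,1.2,0,0,0])

```text
t: 11.55
eef_pos: [549.5, -66.4, 39.0]
tcp_rot: [-3.14, -0.0, -1.673]
ft_force: [-1.5, -0.6, 7.7]
opening: 0.268
```

Emit:
arm_command(motion=[-0.16,0,0,0,0,0,0,-0.16,0,0,0,0,0,0,-0.16,0,0,0,0,0,0,-0.16,0,0,0,0,0,0,-0.16,0,0,-15,0,0,0,-0.16,0,0,-40,0,0,0,-0.16,0,0,-80,0,0,0,-0.16,0,0,-80,0,0,0,-0.16,0,0,-80,0,0,0])

```text
t: 12.45
eef_pos: [549.2, -66.2, 118.6]
tcp_rot: [-3.14, -0.0, -1.673]
ft_force: [0.0, -0.5, 0.1]
opening: 0.422
```

```bash
python3 - <<'E'
from jigfit import *
from w import *
s=env.state();print(s['t'],s['eef_pos'],s['ft_force'],s['opening']*95)
im,d,c=shot("w7")
for l,z in(("cam_grip",60),("keeper_grip",65),("keeper_pivot",45)):
    for r in env.spot_point("wrist",l): 
        q=ray([r["location"]],c,z)[0];Rm=world(J,[[1,0],[0,1]],0)[:,:2]-J[:2]
        print(l,np.round(r["location"],1),round(r["confidence"],2),np.round(q,1),np.round(Rm@(q[:2]-J[:2]),1))
E
```

```text
12.45 [549.23609165 -66.23379628 118.60903242] [ 0.04593095 -0.48371081  0.05288877] 40.04900186050327
cam_grip [214.4 215.8] 0.68 [557.  -12.4  60. ] [-5.7 53.1]
keeper_grip [378.8 266.1] 0.56 [ 497.6 -151.    65. ] [-50.8 -90.7]
keeper_pivot [348.4 188. ] 0.96 [ 566.3 -130.9   45. ] [ 15.4 -63.8]
keeper_pivot [228.7 196.3] 0.64 [569.6 -24.3  45. ] [ 7.9 42.6]
```

View pics/w7.png

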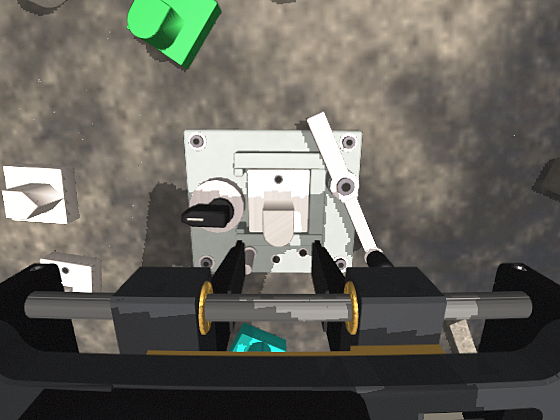

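```bash
python3 - <<'E'
from jigfit import *
from w import *
s=env.state();t=world(J,[[-6,50.5]],105)[0];print(t);print(mv(s,*t,J[2]))
E
```

```text
[556.51783363 -15.0219537  105.        ]
(array([-51.6,  -2.7,  12. ]), array([ 8.000e-02,  9.000e-02, -9.002e+01]))
```

Emit:
arm_command(motion=[-0.16,-51.5,-2.5,0,0,0,-90,-0.16,-51.5,-2.5,0,0,0,-90,-0.16,-51.5,-2.5,0,0,0,-90,-0.16,-51.5,-2.5,0,0,0,-90,-0.16,-51.5,-2.5,0,0,0,-90,-0.16,-51.5,-2.5,0,0,0,-90,-0.16,-51.5,-2.5,0,0,0,-90,-0.16,-51.5,-2.5,0,0,0,-90,-0.16,-51.5,-2.5,0,0,0,-90,-0.16,-51.5,-2.5,0,0,0,-90,-0.16,-51.5,-2.5,0,0,0,-90,-0.16,-51.5,-2.5,0,0,0,-90,-0.16,-51.5,-2.5,5,0,0,-90,-0.16,-51.5,-2.5,5,0,0,-90])

```text
t: 14.05
eef_pos: [556.4, -15.2, 112.1]
tcp_rot: [3.142, 0.001, -0.104]
ft_force: [0.4, -1.0, -0.2]
opening: 0.421
```

```bash
python3 - <<'E'
from jigfit import *
from w import *
s=env.state();print(s['t'],s['eef_pos'],s['tcp_rot'],s['ft_force'],s['opening']*95)
im,d,c=shot("w8")
print(env.spot_point("wrist","cam_grip"))
t=world(J,[[-6,50.5]],43)[0];print(t);print(mv(s,*t,J[2]))
E
```

```text
14.05 [556.36678718 -15.1723252  112.10741366] [ 3.14156849e+00  1.48436977e-03 -1.03568666e-01] [ 0.40407624 -0.95985017 -0.20666912] 39.997336023949174
[{'location': [280.4, 219.1], 'confidence': 0.71}]
[556.51783363 -15.0219537   43.        ]
(array([ 0.2, -0.2, 69.1]), array([ 0.  ,  0.09, -0.12]))
```

View pics/w8.png

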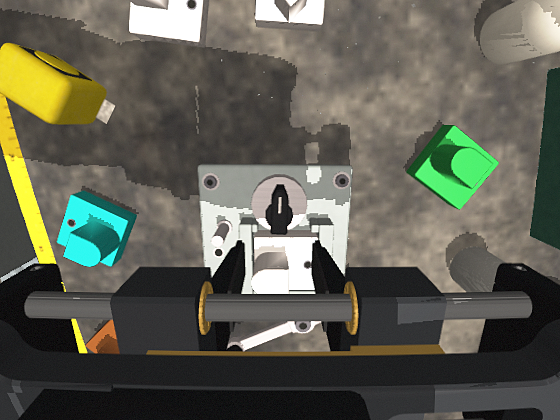

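Emit:
arm_command(motion=[-0.16,0,0,30,0,0,0,-0.16,0,0,55,0,0,0,-0.16,0,0,69,0,0,0,-0.16,0,0,69,0,0,0,-0.16,0,0,69,0,0,0,-1,0,0,69,0,0,0,-1,0,0,69,0,0,0,-1,0,0,69,0,0,0,-1,0,0,69,0,0,0,-1,0,0,69,0,0,0,-1,0,0,69,0,0,0,-1,0,0,69,0,0,0,-1,0,0,69,0,0,0])

```text
t: 15.45
eef_pos: [557.0, -15.3, 44.5]
tcp_rot: [3.142, -0.001, -0.102]
ft_force: [-1.1, -0.4, 6.5]
opening: 0.139
```

```bash
python3 - <<'E'
from jigfit import *
from w import *
s=env.state();print(s['t'],s['eef_pos'],s['tcp_rot'],s['ft_force'],s['moment'],s['opening']*95)
E
```

```text
15.45 [556.98935255 -15.27386467  44.52718918] [ 3.14150414e+00 -6.25022717e-04 -1.01918699e-01] [-1.06503625 -0.38208726  6.46741533] [ 0.04020842  0.10364786 -0.06364985] 13.19672984813536
```

Emit:
arm_command(motion=[-1,0,0,-2,0,0,0,-1,0,0,-2,0,0,8,-1,0,0,-2,0,0,16,-1,0,0,-2,0,0,24,-1,0,0,-2,0,0,32,-1,0,0,-2,0,0,40,-1,0,0,-2,0,0,48,-1,0,0,-2,0,0,56,-1,0,0,-2,0,0,64,-1,0,0,-2,0,0,70,-1,0,0,-2,0,0,70,-1,0,0,-2,0,0,70])

```text
t: 16.65
eef_pos: [556.4, -14.8, 44.8]
tcp_rot: [3.14, 0.001, -1.323]
ft_force: [4.6, 2.7, -17.2]
opening: 0.141
```

```bash
python3 - <<'E'
from jigfit import *
from w import *
s=env.state();print(s['t'],s['eef_pos'],s['tcp_rot'],s['ft_force'],s['moment'],s['opening']*95, J[2]-s['tcp_rot'][2])
im,d,c=shot("w9")
E
```

```text
16.65 [556.42680885 -14.81115277  44.80320783] [ 3.14025737e+00  9.92532407e-04 -1.32318552e+00] [  4.55749437   2.72125094 -17.21463914] [ 0.62256147 -0.83765943 -0.03082346] 13.381572065473296 1.2216855197260694
```

View pics/w9.png

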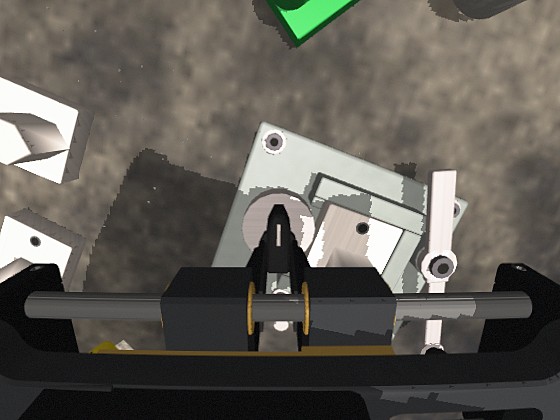

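Emit:
arm_command(motion=[-1,0,0,1.2,0,0,2,-1,0,0,1.2,0,0,4,-1,0,0,1.2,0,0,6,-1,0,0,1.2,0,0,8,-1,0,0,1.2,0,0,9,-1,0,0,1.2,0,0,9])

```text
t: 17.3
eef_pos: [556.5, -14.7, 44.7]
tcp_rot: [3.141, 0.001, -1.48]
ft_force: [1.2, 5.7, -3.8]
opening: 0.142
```

```bash
python3 - <<'E'
from jigfit import *
from w import *
s=env.state();print(s['t'],s['eef_pos'],s['tcp_rot'],s['ft_force'],s['moment'],s['tau'][5],s['opening']*95, J[2]-s['tcp_rot'][2])
E
```

```text
17.3 [556.49696255 -14.7308122   44.69874059] [ 3.14089370e+00  5.23092624e-04 -1.48014924e+00] [ 1.18177861  5.66765559 -3.83186256] [ 1.1461075  -0.16401048  0.23493365] 0.46195526607334614 13.509225138903934 1.3786492417328933
```

Emit:
arm_command(motion=[-1,0,0,0,0,0,1,-1,0,0,0,0,0,2,-1,0,0,0,0,0,3,-1,0,0,0,0,0,3])

```text
t: 17.7
eef_pos: [556.5, -14.7, 44.7]
tcp_rot: [3.141, 0.001, -1.532]
ft_force: [1.1, 6.6, -4.4]
opening: 0.142
```

```bash
python3 - <<'E'
from jigfit import *
from w import *
s=env.state();print(s['t'],s['eef_pos'],s['tcp_rot'],s['ft_force'],s['moment'],s['tau'][5],s['opening']*95, J[2]-s['tcp_rot'][2])
E
```

```text
17.7 [556.53187237 -14.70742663  44.7150857 ] [ 3.14092256e+00  5.02824151e-04 -1.53240900e+00] [ 1.13560431  6.61697606 -4.39351622] [ 1.20183588 -0.19377219  0.2796054 ] 0.4889470897614956 13.48586134967359 1.4309089994018735
```

Emit:
arm_command(motion=[-1,0,0,0,0,0,1,-1,0,0,0,0,0,2,-1,0,0,0,0,0,2])

```text
t: 18.0
eef_pos: [556.5, -14.6, 44.7]
tcp_rot: [3.141, 0.0, -1.567]
ft_force: [1.5, 6.6, -4.5]
opening: 0.142
```

```bash
python3 - <<'E'
from jigfit import *
from w import *
s=env.state();print(s['t'],s['eef_pos'],s['tcp_rot'],s['ft_force'],s['moment'],s['tau'][5],s['opening']*95, J[2]-s['tcp_rot'][2])
im,d,c=shot("w10")
E
```

```text
18.0 [556.49998963 -14.64258823  44.66275032] [ 3.14078535e+00  4.93820667e-04 -1.56705979e+00] [ 1.50729781  6.59666966 -4.51133086] [ 1.32270013 -0.18826851  0.42026858] 0.6083672493696213 13.451508970829336 1.465559790103881
```

View pics/w10.png

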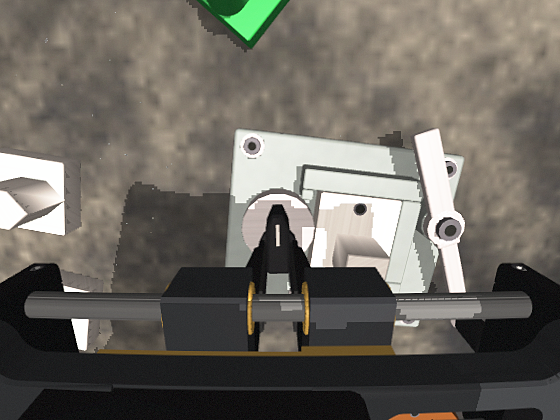

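Emit:
arm_command(motion=[-1,0,0,0,0,0,1,-1,0,0,0,0,0,2,-1,0,0,0,0,0,2])

```text
t: 18.35
eef_pos: [556.3, -14.6, 44.7]
tcp_rot: [3.14, 0.0, -1.602]
ft_force: [0.0, 6.7, -2.4]
opening: 0.143
```

```bash
python3 - <<'E'
from jigfit import *
from w import *
s=env.state();print(s['t'],s['eef_pos'],s['tcp_rot'],s['ft_force'],s['moment'],s['tau'][5],s['opening']*95, J[2]-s['tcp_rot'][2])
E
```

```text
18.35 [556.33337839 -14.62466637  44.72192877] [ 3.14048722e+00  4.23493313e-04 -1.60173356e+00] [ 0.03882698  6.73324279 -2.36148483] [ 1.36034639 -0.02363079  0.44453292] 0.6838107481598854 13.587933166598583 1.5002335570084966
```

Emit:
arm_command(motion=[-1,0,0,0,0,0,1,-1,0,0,0,0,0,2,-1,0,0,0,0,0,2])

```text
t: 18.65
eef_pos: [556.3, -14.6, 44.7]
tcp_rot: [3.14, 0.0, -1.636]
ft_force: [-0.0, 8.0, -3.3]
opening: 0.142
```

```bash
python3 - <<'E'
from jigfit import *
from w import *
s=env.state();print(s['t'],s['eef_pos'],s['tcp_rot'],s['ft_force'],s['moment'],s['tau'][5],s['opening']*95, J[2]-s['tcp_rot'][2])
im,d,c=shot("w11")
a=cv2.imread("pics/w10.png")[150:300,220:420];b=im[150:300,220:420,::-1]
cv2.imwrite("pics/w11c.png",cv2.resize(np.hstack([a,b]),(800,300),interpolation=cv2.INTER_CUBIC))
E
```

```text
18.65 [556.34021632 -14.57019515  44.7141901 ] [ 3.14046567e+00  3.94694474e-04 -1.63643401e+00] [-0.02323487  8.01303276 -3.31972688] [ 1.37779209 -0.03106852  0.54625632] 0.8029969967901707 13.52159450699534 1.534934014153522
```

View pics/w11c.png

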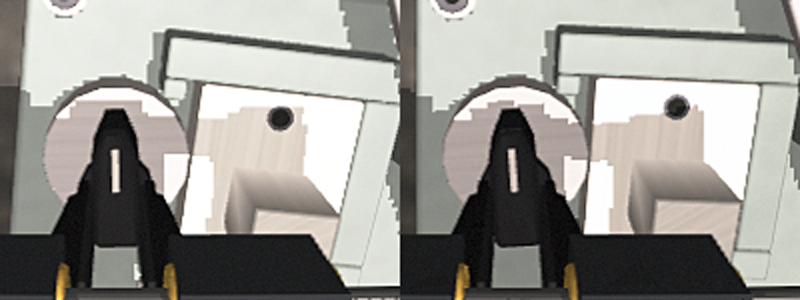

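Emit:
arm_command(motion=[-1,0,0,0,0,0,1,-1,0,0,0,0,0,2,-1,0,0,0,0,0,3,-1,0,0,0,0,0,3])

```text
t: 19.1
eef_pos: [556.0, -14.5, 44.7]
tcp_rot: [3.14, 0.0, -1.689]
ft_force: [-0.4, 8.2, -0.7]
opening: 0.151
```

```bash
cat > knob.py <<'E'
from jigfit import *
from w import *
s=env.state();print(s['t'],s['eef_pos'],s['tcp_rot'][2],s['ft_force'],s['moment'],s['tau'][5],s['opening']*95, 'tool t',J[2]-s['tcp_rot'][2])
tag=sys.argv[1]
im,d,c=shot(tag)
def strip(im,c):
    g=im.min(2)[190:260,255:305]; 
    ctr=proj(world(J,[[-6,50.5]],71),c)[0]
    m=(im.min(2)>110).astype(np.uint8)
    n,lab,st,cen=cv2.connectedComponentsWithStats(m)
    best=None
    for i in range(1,n):
        if 20<st[i,4]<400 and np.linalg.norm(cen[i]-ctr)<40:
            vu=np.argwhere(lab==i)[:,::-1].astype(float)
            W=ray(vu,c,71)[:,:2];q=(W-J[:2])@np.array([[np.cos(J[2]),-np.sin(J[2])],[np.sin(J[2]),np.cos(J[2])]])
            e,v=np.linalg.eigh(np.cov(q.T));a=v[:,1];mm=q.mean(0)
            if a@(mm-[-6,50.5])<0:a=-a
            print('strip',st[i],cen[i],'t axis',np.arctan2(a[0],a[1]),'t from centre',np.arctan2(mm[0]+6,mm[1]-50.5),np.sqrt(e),mm)
strip(im,c)
E
python3 knob.py w12
python3 - <<'E'
import sys;sys.argv=['x','w99']
src=open('knob.py').read().split("strip(im,c)\n")[0]
src=src.replace('s=env.state()','s=env.state()')
from jigfit import *
from cell import env
exec("def strip"+open('knob.py').read().split("def strip")[1].rsplit("strip(im,c)",1)[0])
for n in('w8','w9','w10','w11'):
    z=np.load(n+'.npz');c=env.calibration("wrist");c["cam_to_world"]=z["T"];print(n);strip(z["im"],c)
E
```

```text
19.1 [556.02029608 -14.46384436  44.74060227] -1.6886761666579653 [-0.36161571  8.21505082 -0.72512147] [1.4427369  0.18533919 0.58323394] 0.8164191618561745 14.31407623450771 tool t 1.5871761666579653
strip [272 224   6  22  78] [274.74358974 234.19230769] t axis 1.4731683262876498 t from centre 1.453677428550288 [0.59850837 3.86491369] [10.22389499 52.40886054]
w8
strip [278 197   4  17  47] [279.36170213 205.        ] t axis 0.07224546240546653 t from centre 0.07660301736179329 [0.6720175  3.83702309] [-4.78095511 66.3826576 ]
strip [262 233  32   3  40] [277.125 234.675] t axis -1.5546538467577669 t from centre -3.073602518446566 [0.43875259 7.7864992 ] [-6.61088532 41.52893794]
w9
strip [277 224   4  22  72] [278.16666667 233.91666667] t axis 1.2463872265674318 t from centre 1.2287242193387728 [0.54666204 3.95578043] [ 9.82505628 56.13482749]
strip [266 273  25  21 375] [277.49333333 284.25866667] t axis -3.1185081515822666 t from centre -1.902351210417207 [3.54849044 4.4370508 ] [-20.90777602  45.36780278]
w10
strip [276 225   4  21  79] [277.40506329 235.37974684] t axis 1.4499221306191092 t from centre 1.4338119720687863 [0.62811433 3.73335099] [ 9.86648611 52.68715797]
strip [259 300  43   1  43] [280. 300.] t axis 3.036137970196605 t from centre -1.7166187268856408 [4.67406682e-03 7.76242370e+00] [-32.28335468  46.63989865]
w11
strip [274 224   5  22  80] [276.05   234.6625] t axis 1.4678814464431138 t from centre 1.4502155235823813 [0.61298463 3.91601706] [10.18773455 52.46144556]
```

Emit:
arm_command(motion=[-0.3,0,0,0,0,0,0,-0.3,0,0,0,0,0,0,-0.3,0,0,0,0,0,0,-0.3,0,0,-15,0,0,0,-0.3,0,0,-45,0,0,0,-0.3,0,0,-75,0,0,0,-0.3,0,0,-75,0,0,0,-0.3,0,0,-75,0,0,0])

```text
t: 19.95
eef_pos: [557.0, -15.4, 120.3]
tcp_rot: [-3.14, -0.0, -1.69]
ft_force: [-0.2, 0.0, -0.3]
opening: 0.351
```

```bash
python3 knob.py w13; python3 - <<'E'
from w import *
from jigfit import *
s=env.state()
for l in ("keeper_grip",):
    for r in env.spot_point("wrist",l): 
        c=env.calibration("wrist")
        q=ray([r["location"]],c,65)[0];print(q)
# pose to view: former+cam, TCP at jig (-95,10) z120, yaw aligned -pi/2
t=world(J,[[-90,10]],120)[0];print(t,mv(s,*t,-np.pi/2+J[2]))
a=cv2.imread("pics/w13.png")[130:300,200:440]
cv2.imwrite("pics/w13c.png",cv2.resize(a,(800,567),interpolation=cv2.INTER_CUBIC))
E
```

```text
19.95 [556.98176983 -15.43085457 120.32446028] -1.690116820577459 [-0.15241537  0.0010409  -0.28540004] [ 0.03253728  0.02595124 -0.01016596] -0.0010319310240447521 33.33506338464578 tool t 1.5886168205774591
strip [272 195   5  17  50] [274.46 202.9 ] t axis 1.4700224941582145 t from centre 1.4482644711246855 [0.72805729 4.03770617] [10.55725222 52.53900565]
[ 498.56123599 -152.73967932   65.        ]
[556.60215845 -14.49709949  65.        ]
[468.84646148 -46.80214414 120.        ] (array([41.7, 83.3, -0.4]), array([ 0.01, -0.01, -1.03]))
```

View pics/w13c.png

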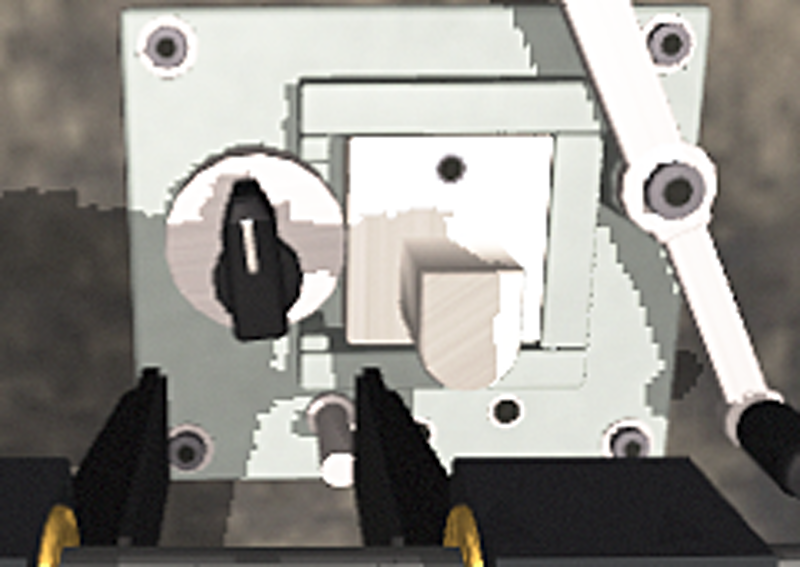

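```bash
python3 - <<'E'
from w import *
from jigfit import *
s=env.state()
t=world(J,[[-6+9*np.sin(1.46),50.5+9*np.cos(1.46)]],46)[0];print(t,s['eef_pos'],mv(s,*t,J[2]-1.46))
E
```

```text
[565.51744474 -14.93828796  46.        ] [556.35578347 -15.3006293  119.11015659] (array([-1.5, -9.1, 73.1]), array([ 0.07, -0.  , -7.37]))
```

Emit:
arm_command(motion=[-0.3,-1.4,-9,10,0,0,-7.4,-0.3,-1.4,-9,35,0,0,-7.4,-0.3,-1.4,-9,60,0,0,-7.4,-0.3,-1.4,-9,73,0,0,-7.4,-0.3,-1.4,-9,73,0,0,-7.4,-1,-1.4,-9,73,0,0,-7.4,-1,-1.4,-9,73,0,0,-7.4,-1,-1.4,-9,73,0,0,-7.4,-1,-1.4,-9,73,0,0,-7.4,-1,-1.4,-9,73,0,0,-7.4,-1,-1.4,-9,73,0,0,-7.4])

```text
t: 21.15
eef_pos: [566.3, -14.6, 47.8]
tcp_rot: [-3.14, 0.0, -1.561]
ft_force: [-0.7, 5.0, 7.0]
opening: 0.133
```

```bash
python3 knob.py w14
```

```text
21.15 [566.33920882 -14.58993519  47.7632364 ] -1.5609277125435155 [-0.65802892  5.04802595  7.00985788] [ 0.91945235  0.02883122 -0.05071082] -0.027017255779355764 12.680539012632416 tool t 1.4594277125435156
strip [277 239   4  21  65] [278.07692308 248.52307692] t axis 1.4788758603105607 t from centre 1.4535632248998185 [0.53420126 3.92071565] [10.18499319 52.40615746]
strip [267 284  22  10 180] [277.37222222 289.37777778] t axis -0.09713458333065424 t from centre -1.6347084074336953 [1.68578682 4.01020886] [-17.0962523   49.78984823]
strip [276 300  22   1  22] [286.5 300. ] t axis 3.0309742767650745 t from centre -1.9547202167569009 [1.25333424e-03 4.08665366e+00] [-23.95475372  43.2468225 ]
strip [276 303  28  13 245] [291.84489796 307.74285714] t axis -2.951060009869639 t from centre -2.0247978185681417 [2.3065319  4.89748422] [-29.17242009  39.19186227]
```

Emit:
arm_command(motion=[-1,0.7,0,-1.5,0,0,1.5,-1,1.4,0,-1.5,0,0,3,-1,2,0,-1.5,0,0,4,-1,2.5,0,-1.5,0,0,4,-1,2.5,0,-1.5,0,0,4])

```text
t: 21.7
eef_pos: [566.1, -14.9, 48.0]
tcp_rot: [-3.141, 0.003, -1.631]
ft_force: [6.1, 22.1, -8.0]
opening: 0.13
```

```bash
python3 knob.py w15|head -2
```

```text
21.7 [566.13793731 -14.9462039   47.98409369] -1.6306045184943034 [ 6.11001354 22.05712313 -8.03254921] [ 4.06496515 -1.05767606  0.34384743] 0.36265186965465546 12.379312220722172 tool t 1.5291045184943035
strip [275 238   5  21  70] [276.57142857 248.37142857] t axis 1.4650144595127488 t from centre 1.4511895619635868 [0.59364257 3.67852469] [10.05049837 52.42895537]
```

Emit:
arm_command(motion=[-1,1,0,0,0,0,0.5,-1,2,0,0,0,0,1,-1,3,0,0,0,0,1,-1,3,0,0,0,0,1])

```text
t: 22.15
eef_pos: [566.1, -20.1, 49.5]
tcp_rot: [-3.14, 0.0, -1.648]
ft_force: [-1.6, 4.8, 9.2]
opening: 0.005
```

```bash
python3 knob.py w16|head -2
```

```text
22.15 [566.0767814  -20.07089764  49.4500896 ] -1.648201921947727 [-1.57374123  4.77200688  9.22707426] [ 0.97269652  0.33116248 -0.02996464] -0.012411863717716187 0.44322898070791983 tool t 1.5467019219477272
strip [266 238   4   9  33] [267.36363636 242.06060606] t axis 1.540756001649186 t from centre 1.4527675816471042 [0.64812   1.6166267] [13.8326672  52.85175558]
```

View pics/w16.png

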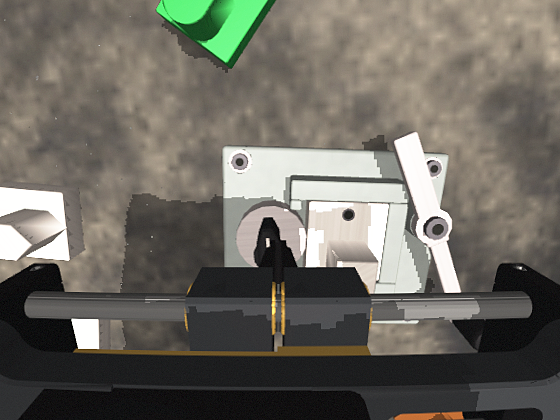

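```bash
python3 - <<'E'
from w import *
from jigfit import *
s=env.state()
d=np.array([np.sin(1.46),np.cos(1.46)]);n=np.array([-d[1],d[0]])
for off in (26,):
    q=np.array([-6,50.5])+19*d+off*n
    t=world(J,[q],52)[0];print(q,t,s['eef_pos'],mv(s,*t,J[2]-1.46))
E
```

```text
[10.00868463 78.44140327] [575.27531162  11.15355049  52.        ] [566.1067132  -20.09427837  49.42891268] (array([-31.9,  -6.7,  -2.6]), array([-0.08,  0.01, -4.97]))
```

Emit:
arm_command(motion=[-1,0,0,-20,0,0,0,-1,0,0,-45,0,0,0,-1,-20,-6.7,-45,0,0,-5,-1,-32,-6.7,-45,0,0,-5,-1,-32,-6.7,-45,0,0,-5,-1,-32,-6.7,-20,0,0,-5,-1,-32,-6.7,-3,0,0,-5,-1,-32,-6.7,-3,0,0,-5,-1,-32,-6.7,-3,0,0,-5])

```text
t: 23.1
eef_pos: [574.6, 10.7, 51.3]
tcp_rot: [3.14, -0.0, -1.562]
ft_force: [0.3, -0.3, 0.2]
opening: 0.009
```

```bash
python3 knob.py w17|head -3
```

```text
23.1 [574.63009269  10.69344837  51.26585875] -1.5619439274630396 [ 0.29519113 -0.34850623  0.22604404] [ 0.016595    0.01590801 -0.01749511] 0.013701970456168056 0.817715494050406 tool t 1.4604439274630396
strip [318 250   5  17  69] [319.5942029  257.89855072] t axis 1.446556594716317 t from centre 1.473249850219412 [0.72054112 3.3321194 ] [11.05344916 52.16880029]
```

View pics/w17.png

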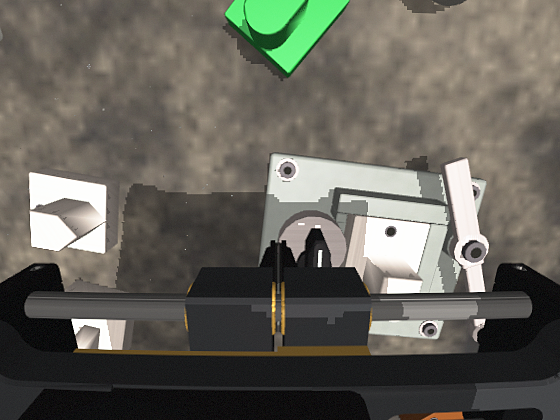

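Emit:
arm_command(motion=[-1,4,0,0,0,0,0,-1,7,0,0,0,0,0,-1,8,0,0,0,0,0,-1,8,0,0,0,0,0])

```text
t: 23.55
eef_pos: [575.1, 2.7, 51.7]
tcp_rot: [-3.141, -0.0, -1.561]
ft_force: [-0.8, 0.8, 0.0]
opening: 0.001
```

Emit:
arm_command(motion=[-1,2,0,0,0,0,0,-1,4,0,0,0,0,0,-1,5,0,0,0,0,0,-1,6,0,0,0,0,0,-1,6,0,0,0,0,0])

```text
t: 24.05
eef_pos: [575.0, -3.1, 51.4]
tcp_rot: [-3.142, -0.0, -1.561]
ft_force: [-0.3, -1.1, 0.9]
opening: 0.002
```

Emit:
arm_command(motion=[-1,1,0,0,0,0,0,-1,2,0,0,0,0,0,-1,2,0,0,0,0,0])

```text
t: 24.35
eef_pos: [575.1, -5.1, 51.4]
tcp_rot: [-3.142, -0.0, -1.561]
ft_force: [-0.6, -0.1, 0.5]
opening: 0.004
```

```bash
python3 knob.py w18|head -3
```

```text
24.35 [575.07104183  -5.10747736  51.42013424] -1.560990056413486 [-0.57529373 -0.06023316  0.46682967] [ 0.00234423  0.02404968 -0.0048099 ] -0.02464774763211608 0.35867721253767393 tool t 1.459490056413486
strip [292 250   4   8  23] [293.86956522 253.2173913 ] t axis 1.2679433459914164 t from centre 1.4681290180986497 [0.54259452 1.4513091 ] [14.41766748 52.6036233 ]
```

View pics/w18.png

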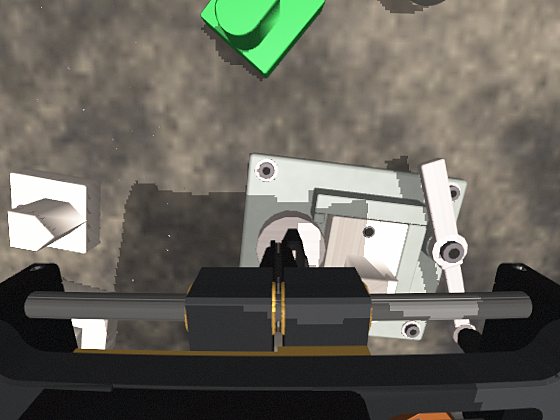

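Emit:
arm_command(motion=[-1,1,0,0,0,0,0,-1,2,0,0,0,0,0,-1,2,0,0,0,0,0])

```text
t: 24.7
eef_pos: [575.1, -7.1, 51.4]
tcp_rot: [-3.142, -0.0, -1.561]
ft_force: [0.4, 0.2, 0.4]
opening: 0.002
```

Emit:
arm_command(motion=[-1,1,0,0,0,0,0,-1,2,0,0,0,0,0,-1,2,0,0,0,0,0])

```text
t: 25.0
eef_pos: [575.1, -9.1, 51.4]
tcp_rot: [-3.142, -0.0, -1.561]
ft_force: [-0.4, -0.3, -0.2]
opening: 0.003
```

Emit:
arm_command(motion=[-1,0.7,0,0,0,0,0,-1,1.5,0,0,0,0,0,-1,1.5,0,0,0,0,0])

```text
t: 25.3
eef_pos: [575.1, -10.6, 51.4]
tcp_rot: [-3.142, -0.0, -1.561]
ft_force: [0.4, 0.5, 0.3]
opening: 0.008
```

```bash
python3 knob.py w19|head -3; python3 -c "
import cv2
a=cv2.imread('pics/w19.png')[180:300,220:380];cv2.imwrite('pics/w19c.png',cv2.resize(a,(800,600),interpolation=cv2.INTER_CUBIC))"
```

```text
25.3 [575.1342385  -10.59749003  51.40427561] -1.561005234502472 [0.39161461 0.45379808 0.34550714] [-0.00774059  0.03885388 -0.03750208] -0.019329494680278003 0.7365351182874655 tool t 1.4595052345024722
```

View pics/w19c.png

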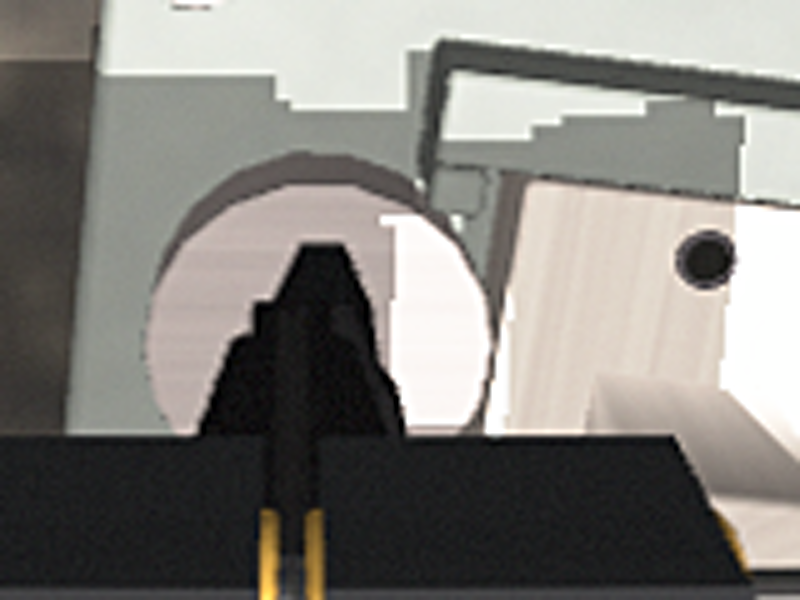

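Emit:
arm_command(motion=[-1,-8,0,0,0,0,0,-1,-16,0,0,0,0,0,-1,-16,0,-30,0,0,0,-1,-16,0,-75,0,0,0,-1,-16,0,-75,0,0,0,-1,-16,0,-75,0,0,0])

```text
t: 25.95
eef_pos: [575.2, 6.1, 127.2]
tcp_rot: [-3.14, -0.0, -1.56]
ft_force: [-0.0, 0.5, 0.6]
opening: 0.009
```

```bash
python3 knob.py w20|head -3; python3 -c "
import cv2
a=cv2.imread('pics/w20.png')[150:300,220:420];cv2.imwrite('pics/w20c.png',cv2.resize(a,(800,600),interpolation=cv2.INTER_CUBIC))"
```

```text
25.95 [575.19992287   6.11484381 127.19978056] -1.560367480617196 [-0.00549804  0.54836008  0.62348596] [ 0.02433988  0.02722742 -0.04115141] 0.004982425889465958 0.833136481969884 tool t 1.4588674806171962
strip [301 215   4  15  56] [302.39285714 221.60714286] t axis 1.4718001483826795 t from centre 1.4629020931441965 [0.91990491 3.78789627] [10.63550265 52.30187221]
```

View pics/w20c.png

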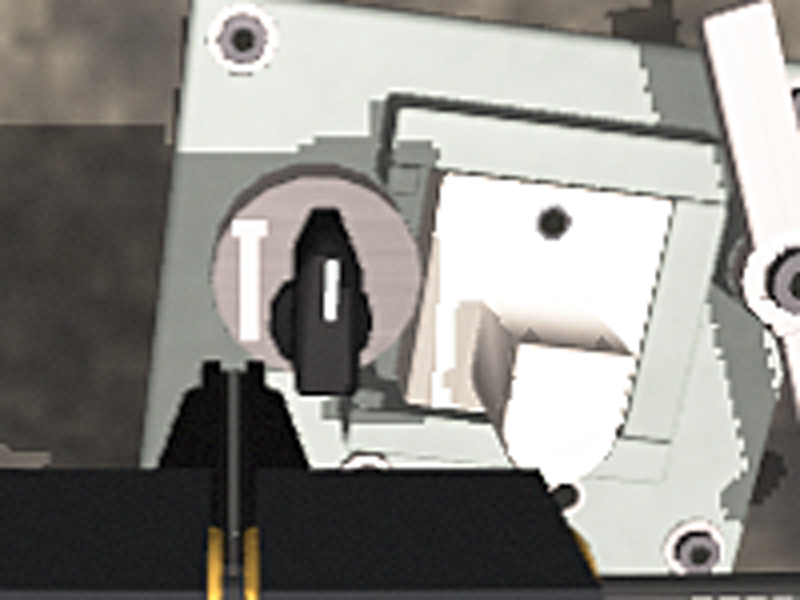

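```bash
python3 - <<'E'
from w import *
from jigfit import *
s=env.state()
t=world(J,[[-50.5,-90.6]],125)[0];print(t,mv(s,*t,J[2]-1.15))
E
```

```text
[ 497.94979017 -150.8867552   125.        ] (array([156.1,  78.3,   1.2]), array([ 1.00e-02, -0.00e+00, -1.77e+01]))
```

Emit:
arm_command(motion=[0,156,78.5,0,0,0,-17.7,0,156,78.5,0,0,0,-17.7,0,156,78.5,0,0,0,-17.7,0,156,78.5,0,0,0,-17.7,0,156,78.5,0,0,0,-17.7,0,156,78.5,0,0,0,-17.7,0,156,78.5,0,0,0,-17.7])

```text
t: 26.7
eef_pos: [498.1, -150.4, 125.8]
tcp_rot: [3.141, 0.001, -1.251]
ft_force: [-0.3, 0.2, 0.4]
opening: 0.487
```

```bash
python3 - <<'E'
from w import *
from jigfit import *
s=env.state();print(s['t'],s['eef_pos'],s['opening']*95)
im,d,c=shot("w21")
for r in env.spot_point("wrist","keeper_grip"): print(r['location'],r['confidence'],ray([r["location"]],c,65)[0])
t=world(J,[[-50.5,-90.6]],54)[0];print(t,mv(s,*t,J[2]-1.15))
print(proj([list(t[:2])+[80]],c))
p=fitjig(im,c,J.copy());print(p)
E
```

```text
26.7 [ 498.12590703 -150.39380026  125.77820192] 46.27313394892656
[278.1, 217.7] 0.81 [ 497.95945998 -150.78525486   65.        ]
[ 497.94979017 -150.8867552    54.        ] (array([ 0.5,  0.3, 71.8]), array([0.04, 0.04, 0.01]))
[[278.21296115 223.17079828]]
0 25 1.49 0.19
1 14 0.0 0.35
2 25 0.28 0.21
3 25 0.27 0.31
4 25 0.28 0.31
5 25 0.51 0.26
6 11 1.0 0.26
7 25 1.46 0.32
[ 5.57274589e+02 -6.65630096e+01 -1.02577600e-01]
```

View pics/w21.png

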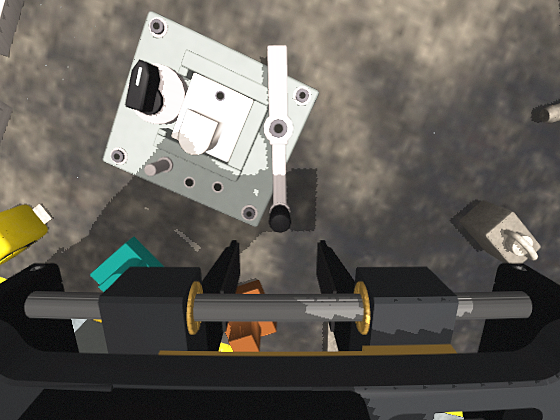

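Emit:
arm_command(motion=[0,0.4,0.3,35,0,0,0,0,0.4,0.3,60,0,0,0,0,0.4,0.3,72,0,0,0,0,0.4,0.3,72,0,0,0,0,0.4,0.3,72,0,0,0,-1,0.4,0.3,72,0,0,0,-1,0.4,0.3,72,0,0,0,-1,0.4,0.3,72,0,0,0,-1,0.4,0.3,72,0,0,0,-1,0.4,0.3,72,0,0,0,-1,0.4,0.3,72,0,0,0,-1,0.4,0.3,72,0,0,0])

```text
t: 28.0
eef_pos: [498.0, -151.9, 54.5]
tcp_rot: [-3.141, -0.0, -1.252]
ft_force: [0.7, -1.3, 0.8]
opening: 0.15
```

```bash
python3 - <<'E'
from w import *
from jigfit import *
s=env.state();print(s['t'],s['eef_pos'],s['tcp_rot'],s['ft_force'],s['opening']*95)
T=tool(s)
q=s['eef_pos'][:2]-J[:2];Rm=world(J,[[1,0],[0,1]],0)[:,:2]-J[:2];q=Rm@q
v=q-[18,-60];k0=np.arctan2(-v[0],-v[1]);print('k0',k0,np.hypot(*v))
for dk in np.r_[np.arange(.12,k0,.12),k0,k0+.01,k0+.03]:
    k=k0-dk;r=np.hypot(*v);p=np.array([18,-60])+r*np.array([-np.sin(k),-np.cos(k)])
    w=world(J,[p],s['eef_pos'][2])[0];d=T[:3,:3].T@(w-T[:3,3]);print(round(k,3),np.round(d,1),round(-np.degrees(dk),1))
E
```

```text
28.0 [ 497.96205837 -151.90260584   54.52417012] [-3.14139955e+00 -3.71481449e-04 -1.25204221e+00] [ 0.69077269 -1.32009858  0.76513303] 14.269795155047024
k0 1.1378204829798597 75.33685919751568
1.018 [ 9.  -0.7  0. ] -6.9
0.898 [17.9 -2.4  0. ] -13.8
0.778 [26.5 -5.2  0. ] -20.6
0.658 [34.7 -9.   0. ] -27.5
0.538 [ 42.4 -13.7   0. ] -34.4
0.418 [ 49.4 -19.3   0. ] -41.3
0.298 [ 55.8 -25.8   0. ] -48.1
0.178 [ 61.3 -32.9   0. ] -55.0
0.058 [ 65.9 -40.7   0. ] -61.9
0.0 [ 67.8 -44.6   0. ] -65.2
-0.01 [ 68.1 -45.3   0. ] -65.8
-0.03 [ 68.7 -46.7   0. ] -66.9
```

```bash
python3 - <<'E'
from w import *
s=env.state();print(s['opening']*95)
im,d,c=shot("w22");s=env.state();print(s['opening']*95,s['eef_pos'])
E
```

```text
14.269795155047024
13.86992047068349 [ 497.96184446 -151.89768191   54.51915911]
```

View pics/w22.png

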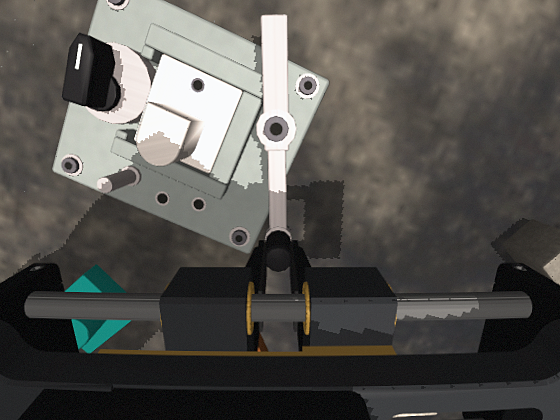

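```bash
python3 - <<'E'
from w import *
from jigfit import *
c=env.calibration("wrist")
for z in(65,80): print(proj([[497.96,-150.9,z]],c))
z=np.load('w22.npz');W=cloud(z['im'],z['d'],c)
for r in range(232,275,4): print(r,[tuple(np.round(W[r,cc]).tolist()) for cc in(272,278,284)])
E
python3 -c "
import cv2
a=cv2.imread('pics/w22.png')[200:320,220:340];cv2.imwrite('pics/w22c.png',cv2.resize(a,(600,600),interpolation=cv2.INTER_CUBIC)*2)"
```

```text
[[276.15955021 249.65165914]]
[[276.03395889 259.59277602]]
232 [(505.0, -146.0, 54.0), (507.0, -149.0, 56.0), (507.0, -153.0, 54.0)]
236 [(505.0, -146.0, 63.0), (507.0, -149.0, 64.0), (507.0, -153.0, 62.0)]
240 [(505.0, -146.0, 69.0), (507.0, -149.0, 71.0), (507.0, -153.0, 69.0)]
244 [(505.0, -146.0, 77.0), (507.0, -149.0, 77.0), (507.0, -153.0, 76.0)]
248 [(504.0, -146.0, 79.0), (505.0, -150.0, 78.0), (506.0, -153.0, 79.0)]
252 [(502.0, -147.0, 79.0), (502.0, -151.0, 79.0), (504.0, -154.0, 80.0)]
256 [(499.0, -148.0, 80.0), (500.0, -151.0, 79.0), (502.0, -154.0, 81.0)]
260 [(497.0, -149.0, 80.0), (498.0, -152.0, 80.0), (499.0, -156.0, 80.0)]
264 [(494.0, -150.0, 80.0), (496.0, -153.0, 81.0), (497.0, -156.0, 81.0)]
268 [(492.0, -150.0, 79.0), (493.0, -154.0, 80.0), (494.0, -157.0, 79.0)]
272 [(450.0, -162.0, -0.0), (452.0, -167.0, 1.0), (454.0, -172.0, 0.0)]
```

View pics/w22c.png

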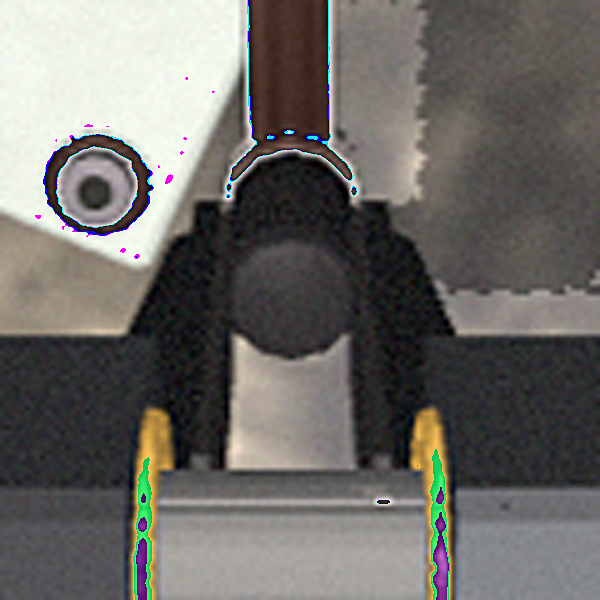

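Emit:
arm_command(motion=[-0.62,9,-0.7,0,0,0,-6.9,-0.62,17.9,-2.4,0,0,0,-13.8,-0.62,26.5,-5.2,0,0,0,-20.6,-0.62,34.7,-9,0,0,0,-27.5,-0.62,42.4,-13.7,0,0,0,-34.4,-0.62,49.4,-19.3,0,0,0,-41.3,-0.62,55.8,-25.8,0,0,0,-48.1,-0.62,61.3,-32.9,0,0,0,-55,-0.62,65.9,-40.7,0,0,0,-61.9,-0.62,67.8,-44.6,0,0,0,-65.2,-0.62,67.8,-44.6,0,0,0,-65.2,-0.62,67.8,-44.6,0,0,0,-65.2])

```text
t: 29.25
eef_pos: [561.2, -202.0, 54.3]
tcp_rot: [-3.141, 0.0, -0.116]
ft_force: [-0.1, 0.4, 0.9]
opening: 0.19
```

```bash
cat > keep.py <<'E'
from w import *
from jigfit import *
s=env.state();print(s['t'],s['eef_pos'],s['tcp_rot'],s['ft_force'],s['moment'],s['opening']*95)
im,d,c=shot(sys.argv[1])
Rm=world(J,[[1,0],[0,1]],0)[:,:2]-J[:2]
q=Rm@(s['eef_pos'][:2]-J[:2]);v=q-[18,-60];print('tool k',np.arctan2(-v[0],-v[1]),np.hypot(*v))
# tongue/arm points from depth z 40..49 & within 90 of pivot
W=cloud(im,d,c).reshape(-1,3);P=(W[:,:2]-J[:2])@Rm.T-[18,-60]
col=im.reshape(-1,3)
m=(W[:,2]>43)&(W[:,2]<49)&(np.hypot(P[:,0],P[:,1])<66)&(np.hypot(P[:,0],P[:,1])>15)&(P[:,1]>5)&(P[:,0]>-14)&(col.min(1)>120)
if m.sum()>50:
    Q=P[m];a=np.linalg.svd(Q,full_matrices=False)[2][0];a=a*np.sign(a[1]);print('tongue k',m.sum(),np.arctan2(a[0],a[1]),Q.mean(0))
E
python3 keep.py w23
```

```text
29.25 [ 561.21731814 -201.97952406   54.32943123] [-3.14148997e+00  2.64333050e-04 -1.15919484e-01] [-0.13468375  0.42908143  0.92622967] [ 0.12190847  0.12834962 -0.02152458] 18.00596354930147
tool k 0.0050796587131270885 75.02014384767506
tongue k 2322 0.0035443584802130348 [ 0.09005584 40.32312939]
```

View pics/w23.png

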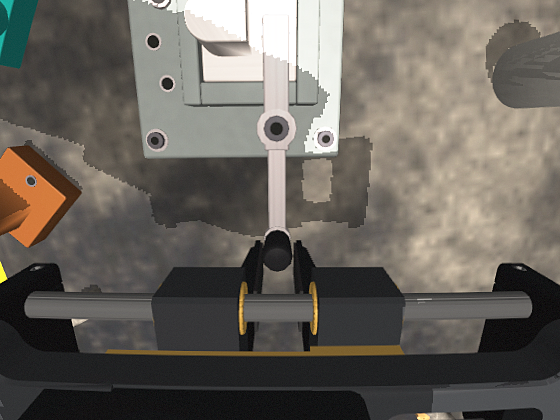

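Emit:
arm_command(motion=[-0.62,1,0,0,0,0,0,-0.62,2,0,0,0,0,0,-0.62,2.5,0,0,0,0,0,-0.62,2.5,0,0,0,0,0])

```text
t: 29.7
eef_pos: [561.9, -201.9, 54.1]
tcp_rot: [-3.141, 0.005, -0.115]
ft_force: [-10.4, 1.1, 4.8]
opening: 0.193
```

```bash
python3 keep.py w24
```

```text
29.7 [ 561.89768154 -201.944312     54.08980224] [-3.140717    0.00451376 -0.11460002] [-10.44105837   1.07938088   4.81186235] [ 0.21264737  1.89300065 -0.03425818] 18.346061784422137
tool k -0.0039006407399809666 74.91577669209289
tongue k 2308 0.0015825634627968403 [1.50093286e-02 4.04033077e+01]
```

Emit:
arm_command(motion=[-0.1,2.5,0,0,0,0,0,-0.1,1,0,0,0,0,0,-0.1,0,0,0,0,0,0,-0.1,0,0,0,0,0,0,-0.1,0,0,-20,0,0,0,-0.1,0,0,-60,0,0,0,-0.1,0,0,-90,0,0,0,-0.1,0,0,-90,0,0,0])

```text
t: 30.55
eef_pos: [565.7, -203.2, 148.5]
tcp_rot: [3.139, -0.007, -0.114]
ft_force: [0.4, 0.5, 0.7]
opening: 0.455
```

```bash
python3 keep.py w25; python3 - <<'E'
from w import *
from jigfit import *
s=env.state();t=world(J,[[-80,0]],150)[0];print(t,mv(s,*t,-np.pi/2+J[2]))
E
```

```text
30.55 [ 565.74764118 -203.20512614  148.48951883] [ 3.13919544 -0.00677701 -0.11410214] [0.44496953 0.49696744 0.70263379] [-0.03495899 -0.10352504 -0.01395268] 43.21964640631549
tool k -0.056026665745089424 75.89852268707536
tongue k 1055 0.005973052043874124 [ 0.20302228 40.15217578]
[477.78173633 -57.7639352  150.        ] (array([-103. , -134.2,   -4.3]), array([-0.11, -0.24, 89.28]))
```

Emit:
arm_command(motion=[-0.1,-103,-134,-5,0,0,89.3,-0.1,-103,-134,-5,0,0,89.3,-0.1,-103,-134,-5,0,0,89.3,-0.1,-103,-134,-5,0,0,89.3,-0.1,-103,-134,-5,0,0,89.3,-0.1,-103,-134,-5,0,0,89.3,-0.1,-103,-134,-5,0,0,89.3,-0.1,-103,-134,-5,0,0,89.3,-0.1,-103,-134,-5,0,0,89.3,-0.1,-103,-134,-5,0,0,89.3,-0.1,-103,-134,-5,0,0,89.3,-0.1,-103,-134,-5,0,0,89.3,-0.1,-103,-134,-5,0,0,89.3])

```text
t: 31.9
eef_pos: [476.6, -57.5, 148.7]
tcp_rot: [3.141, 0.0, -1.671]
ft_force: [-0.9, 0.7, -1.1]
opening: 0.45
```

```bash
python3 keep.py w26; python3 knob.py w27;python3 - <<'E'
from jigfit import *
from cell import env
z=np.load("w27.npz");c=env.calibration("wrist");c["cam_to_world"]=z["T"]
print(fitjig(z["im"],c,J.copy()))
W=cloud(z["im"],z["d"],c).reshape(-1,3);Rm=world(J,[[1,0],[0,1]],0)[:,:2]-J[:2];P=(W[:,:2]-J[:2])@Rm.T
m=(abs(P[:,0])<24)&(P[:,1]>-25)&(P[:,1]<20)&(W[:,2]<40)&(W[:,2]>20);print('shank top z',np.median(W[m,2]),m.sum())
m=(abs(P[:,0]-38)<4)&(abs(P[:,1])<25);print('wall top z',np.median(W[m,2]))
a=z["im"][20:230,170:400,::-1];cv2.imwrite("pics/w27c.png",cv2.resize(a,(657,600),interpolation=cv2.INTER_CUBIC))
E
```

```text
31.9 [476.57449494 -57.53043962 148.74497935] [ 3.14054887e+00  9.75092772e-05 -1.67067723e+00] [-0.86082057  0.66201996 -1.08606971] [ 0.0523348  -0.04184033  0.02162642] 42.74196744513111
tool k 2.1154670688851627 116.01183965728508
tongue k 1049 0.0025405182187447097 [ 0.13357815 40.05822049]
31.95 [476.64054084 -57.52790197 148.90252878] -1.6707776338093387 [-0.20372795 -0.32834225  0.88198342] [ 0.00668812  0.04040771 -0.01815825] 0.027690617716871202 42.91258507841049 tool t 1.5692776338093388
strip [213  99   5  17  46] [215.39130435 107.08695652] t axis 1.4781019736875363 t from centre 1.4349286293333963 [0.66751124 3.9602    ] [10.63732913 52.77448857]
0 25 1.27 0.17
1 24 0.24 0.67
2 18 0.6 0.48
3 25 0.52 0.54
4 25 0.23 0.54
5 25 0.49 0.44
6 25 0.77 0.62
7 18 1.78 0.37
[ 5.57439007e+02 -6.63253733e+01 -9.69004660e-02]
shank top z 36.57353158160066 1005
wall top z 36.507596409660266
```

View pics/w27c.png

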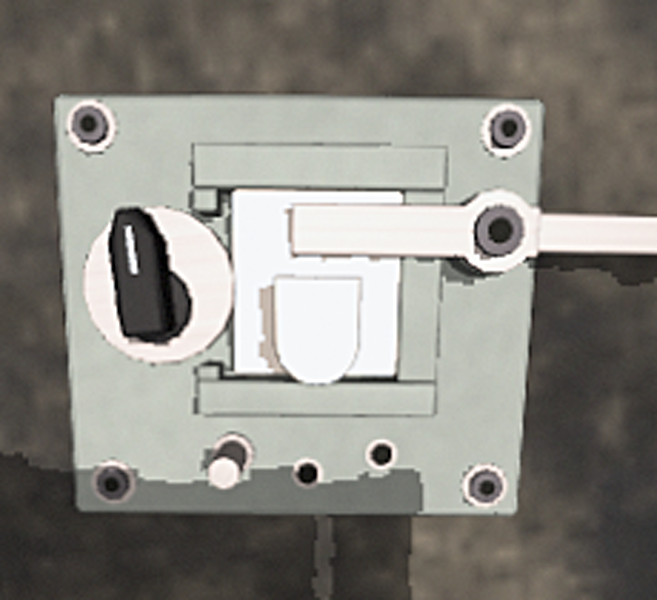

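```bash
python3 - <<'E'
from w import *
im,d=env.read_camera("scene");cv2.imwrite("pics/scene1.png",cv2.resize(im[150:330,150:400,::-1],(800,576)))
print(env.state()['t'],env.job_done())
E
```

```text
the job is handed in; nothing more can be done
32.05 None
```

View pics/scene1.png

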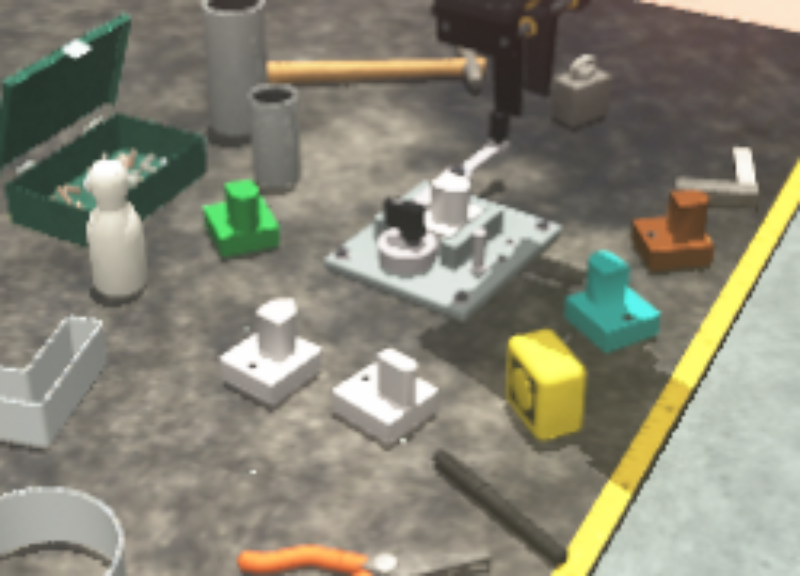

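The jig is set up for the wide bend and handed in at 32 s. The keeper was already open (about 1.15 rad) and clear of the pocket, so I did not move it first. I fitted the half-round former with its nose to the front, turned the eccentric clockwise until it stalled, then swung the keeper to its stop.

**Last checks:**
- **Former:** its shank top reads level with the wall tops (36.6 mm against 36.5 mm). It lies against the fixed jaw, nose to the pin-hole side.
- **Eccentric:** final images put it at about t = 1.43 to 1.48, and it stayed there after release. The turn stalled at a measured moment of about 0.55 N m. This is right at the advised 0.05 rad past contact, so there is little margin.
- **Keeper:** about 0.003 rad from shut. I pressed it against its stop with about 10 N before letting go.
- **Other things:** the last overview picture shows the other formers, the look-alikes and the remaining items unmoved.

**What did not work:** I tried twice more to tighten the eccentric and it did not move. In the first try the grip slipped off the knob. In the second, pushing with closed fingers gave no contact force even where they should have met the knob, and I cannot explain that.

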